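Re-divide two utensil trays and put the kitchen tools away

ROBOT

A 7-joint arm with a two-finger parallel gripper is mounted at the origin on a cart in front of the work surface, level with it; the furniture and walls round the work are solid. World frame = base frame: x ahead of the robot, y to its left, z up, the work surface at z = 0. Lengths are in m, angles in rad, forces in N, time in s.
With the tool pointing down it reaches from about 0.425 to 0.925 m from the base axis. Payload 6.8 kg.
Tool frame: the origin (TCP) lies at the very end of the fingers, on their centre line; the grasp point (between the pads) lies 19 mm behind it; z points along the fingers, y is the line along which they close (so a half turn about z gives the same grasp; the last joint's range is limited). The gripper opens to 85 mm and grips with 20 to 120 N. Pads are 22 mm wide; open, the fingers measure 114 mm over their backs; the gripper's body (76 mm by 85 mm) begins 54 mm behind the grasp point. The pads swing forward as they close: fully open they stand 13 mm farther back than shut.
Start: joints at [-1.213, 0.477, 0.022, 1.555, -0.011, 1.109, -0.083], TCP at [0.303, 0.603, 0.231] pointing down, gripper open.
Joint ranges: [-2.96, 2.96], [-0.34, 2.1], [-1.41, 1.46], [0.24, 2.44], [-1.37, 4.51], [0.17, 1.92], [-2.96, 2.96]. Speed limits (rad/s): [2.39, 2.39, 3.14, 3.14, 3.14, 3.14, 3.14].

INTERFACE

Orientations are given as a rotation vector (axis times angle).
In Python, from bench import get_obs, grab_frame, hand_in gives the robot as it stands.
- The arm moves only by the tool drive_tool, never from a script. Its argument "rows" is a list of rows, each an object with "offset": the shift along the tool's x, y, z as a fraction of full scale, a list of three; "rotation": the turn, a rotation vector about the tool's x, y, z as a fraction of full scale, a list of three; "claw": the opening, from 0 (shut) to 1 (fully open). In form: [{"offset": [tx, ty, tz], "rotation": [wx, wy, wz], "claw": claw}, ...]. A call has 1 to 20 rows; each row is the pose to reach, as a shift and turn from the pose commanded when the call began, along the tool's axes at that moment; what a row does not reach only later rows make up. Full scale, the value 1, is 0.15 m for a shift and 2 rad for a turn. A row lasts 1/12 s, in which the tool goes at most 41.7 mm and 7.16 degrees, less where a joint would pass 70% of its speed; a pose out of reach is approached as far as the arm can. A call with a number of a shift or a turn outside -1 to 1 is refused whole. A call with a gripper value outside its range is refused whole. The fingers move at their own pace and stop on an object; "force" is the grip in N (left out, the last holds). Time passes only in rows, so rows that repeat a pose let the fingers close. It gives the time, the measured TCP pose, the force, the opening and the grip force at its end, in the units of the state.
- get_obs(): the state, without advancing time (a new reading comes with each control period).
- grab_frame(name): name is "side" or "top" or "wrist"; returns a dict with "frame" (420x560x3 uint8, red, green, blue), "z_map" (420x560 float32, m along the optical axis (not along the pixel's ray), 0 where there is no reading), "vfov" (degrees; the focal length in pixels is half the picture's height over the tangent of half this angle, whatever the lens; pixels are square), "cx", "cy" (the principal point, pixels), "D" ([k1, k2, p1, p2, k3] as OpenCV has them; the pictures are not rectified), "R" (3x3) and "t" (3): a world point X has camera coordinates R X + t. Camera axes: x right, y down, z forward; pixel columns grow to the right and rows downward; lengths in m; the calibration is good to about 2 mm. A picture is of the moment at which its call begins.
- hand_in(): hands the job in; it is judged then, once.
The state is a dict: "clock": time; "joints": joint angles; "qvel": joint speeds; "tau": joint torques, N m; "tcp_pos": TCP position; "orientation": TCP orientation; "contact_force": force on the tool from outside, world axes, zero at the start; "moment": the same for the moment, N m; "grip_width": finger opening in m; "gripper_force": force on a finger pad.
Only numpy, scipy, OpenCV 4.12 (cv2) and the standard library are available. Lean on these libraries where they do the work, as an engineer would, in place of code of your own. Each camera call takes 0.05 s, during which the arm holds its last target. There are 200 camera calls.

TASK

Put the four kitchen tools away: wooden spoon and wooden scoop in the bamboo tray, turner and peeler in the grey tray. Each tray's divider stands near the middle, too tight for the long tool: slide it along, either way, so that the long tool fits on one side and the short one on the other, and lay each flat on the tray floor along its own compartment, right way up as it lies now. Leave the mug and the oil bottle alone.

Things in the scene. Friction and masses are not known exactly. Their poses are not given: they have to be found in the camera images.
- bamboo_tray: Pale wooden (bamboo) utensil tray, darker wooden divider. Fixed to the worktop. Outside 345 mm long (its y), 100 mm wide (its x), rim 42 mm high; one lane inside, 333 x 88 mm, walls 6 mm, floor 6 mm above the worktop. Origin: centre of the underside, z up. A sliding cross divider (bamboo_divider) parts the lane.
- grey_tray: Grey plastic utensil tray, black divider. Fixed to the worktop. Outside 345 mm long (its y), 100 mm wide (its x), rim 42 mm high; one lane inside, 333 x 88 mm, walls 6 mm, floor 6 mm above the worktop. Origin: centre of the underside, z up. A sliding cross divider (grey_divider) parts the lane.
- bamboo_divider (a joint): Divider of the bamboo tray: plate 8 mm thick across the lane, rim-high; saddles on both rims to z 47 mm. Thumb tab in its middle, 12 mm thick (tray y), 38 mm wide (tray x), top 64 mm above the worktop: pinch its broad faces from above and slide (2 N, stays where left). Value (m): tray y of divider and tab (tray x = 0); 0 = tray middle, stops at +-0.1; starts near 0.
- grey_divider (a joint): Divider of the grey tray: plate 8 mm thick across the lane, rim-high; saddles on both rims to z 47 mm. Thumb tab in its middle, 12 mm thick (tray y), 38 mm wide (tray x), top 64 mm above the worktop: pinch its broad faces from above and slide (2 N, stays where left). Value (m): tray y of divider and tab (tray x = 0); 0 = tray middle, stops at +-0.1; starts near 0.
- wooden_spoon: Long wooden spoon, 190 mm; bowl 45 mm wide, 15 mm high; handle 14 mm wide, 15 mm high; 60 g. Origin: underside of the handle, below the grip; the butt is 110 mm behind it (-x), the tip 80 mm ahead. Own x: handle to head, z up; starts flat on the worktop, head roughly away from the robot.
- wooden_scoop: Short wooden scoop, 95 mm; bowl 36 mm wide, 20 mm high; handle 14 mm wide, 15 mm high; 35 g. Origin: underside; the butt is 50 mm behind it (-x), the tip 45 mm ahead. The bowl begins 9 mm ahead: grip at x = -10 mm. Own x: handle to head, z up; starts flat on the worktop, head roughly away from the robot.
- turner: Long turner, 190 mm: black handle 19 mm wide, 15 mm high, slotted flat steel blade 46 mm wide; 90 g. Origin: underside; the handle's end is 99 mm behind it (-x), the blade's tip 91 mm ahead. The black handle ends at x = -7 mm: grip at x = -22 mm. Own x: handle to head, z up; starts flat on the worktop, head roughly away from the robot.
- peeler: Short Y-shaped vegetable peeler, 95 mm: black handle 17 mm wide, 14 mm high, fork 48 mm wide with steel blade; 45 g. Origin: underside; the handle's end is 47 mm behind it (-x), the fork's tips 48 mm ahead. The fork widens from x = 8 mm: grip at x = -12 mm. Own x: handle to head, z up; starts flat on the worktop, head roughly away from the robot.
- mug: White speckled mug, 81 mm wide and 94 mm high, standing behind the work; bystander, leave it alone. Origin: underside. Mind the room here: a wall shelf and cabinet hang 0.46 m above the worktop beyond x = 0.56 for y below -0.03, and a side wall stands at y = -0.43; swing between tools and trays close to the robot.
- oil_bottle: Dark green oil bottle with a red cap, 61 mm wide and 267 mm high, standing behind the trays; bystander, leave it alone. Origin: centre of the underside.
Mind the look-alikes: they are no part of the job. What is shaped like the wooden_scoop but blue is not meant.

How it is judged:
By the outcome, as a careful person would: the job done as asked, in the order asked, and still so for the second after the job is handed in, with the robot touching nothing.
It also fails if it takes over 122 s, if anything falls off the work surface, if the arm or the gripper's body presses on something with over 40 N, if the wrist force passes 120 N, or if a joint passes its speed limit or range.

## Working session

There is one attempt and no reset: what is moved stays moved. The work goes in short steps, Python scripts to look and compute and a tool call to move; the robot and the scene stay as the last step left them, time stands still between calls to the robot, and variables do not carry over. Pictures are saved under pics/ and viewed, at most 14 in all, crops included, and the job is handed in when it is done.

Besides the shell and the picture viewer there is one more tool, called by a JSON object that holds its "method" and its "body", one argument or row to a line. drive_tool: Moves the arm, as the interface text tells. Its arguments: {"type":"object","properties":{"rows":{"type":"array","items":{"type":"object","properties":{"offset":{"type":"array","items":{"type":"number"}},"rotation":{"type":"array","items":{"type":"number"}},"claw":{"type":"number"}}}},"force":{"type":"number"}},"required":["rows"]}

```bash
mkdir -p pics; ls; cat > h.py <<'E'
import numpy as np, cv2
from bench import get_obs, grab_frame
def shot(n,out):
    f=grab_frame(n); cv2.imwrite('pics/'+out+'.png',f['frame'][:,:,::-1]); np.save('pics/'+out+'.npy',f,allow_pickle=True); return f
def load(out): return np.load('pics/'+out+'.npy',allow_pickle=True).item()
def K(f):
    F=210/np.tan(np.radians(f['vfov'])/2); return np.array([[F,0,f['cx']],[0,F,f['cy']],[0,0,1]])
def onplane(f,uv,z):
    p=cv2.undistortPoints(np.array(uv,float).reshape(-1,1,2),K(f),np.array(f['D']))[:,0]
    R,t=np.array(f['R']),np.array(f['t']); d=np.c_[p,np.ones(len(p))]@R; c=-R.T@t
    return c+d*((np.asarray(z)-c[2])/d[:,2])[:,None]
E
python3 - <<'E'
from h import *
o=get_obs(); print(o)
for n in('top','side'):
    f=shot(n,n+'0'); print(n,f['vfov'],f['cx'],f['cy'],f['D'],-np.array(f['R']).T@f['t'])
E
```

```text
pics
{'clock': 0.0, 'joints': array([-1.21308079,  0.47780192,  0.022356  ,  1.5564306 , -0.01152556,
        1.10929753, -0.08309624]), 'qvel': array([-0.00163432,  0.00096409,  0.00012848, -0.00048386,  0.00071166,
        0.00082565, -0.00023503]), 'tau': array([ 1.04792889e-05, -5.96465743e+01,  1.60817385e+00, -2.81196874e+01,
        1.25771365e-02,  9.68335080e-03,  1.52168752e-05]), 'tcp_pos': array([0.30293106, 0.60255579, 0.23033361]), 'orientation': array([-7.25034628e-01, -3.05647362e+00,  2.80207602e-03]), 'contact_force': array([-0.24083963,  0.51940843, -0.22228102]), 'moment': array([-0.0403218 ,  0.01308276,  0.02050333]), 'gripper_force': 0.0, 'grip_width': 0.08533994454929993}
top 43.76127809477249 277.38369563460276 225.69194535847242 [-0.00934713  0.          0.          0.          0.        ] [ 0.17673791 -0.12886658  1.2236624 ]
side 54.06510798316337 287.2315320020782 211.58429044168273 [-0.05739203  0.          0.          0.          0.        ] [0.37050206 1.13917585 0.46534111]
```

View pics/top0.png

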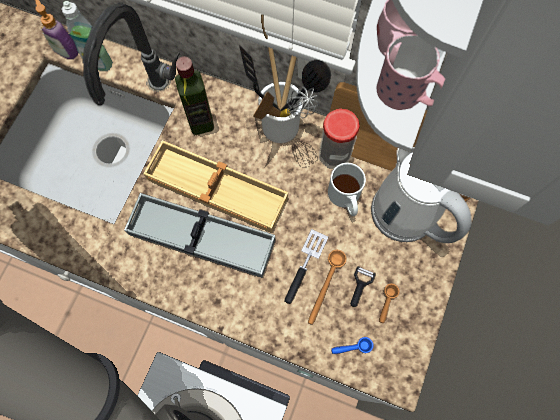

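View pics/side0.png

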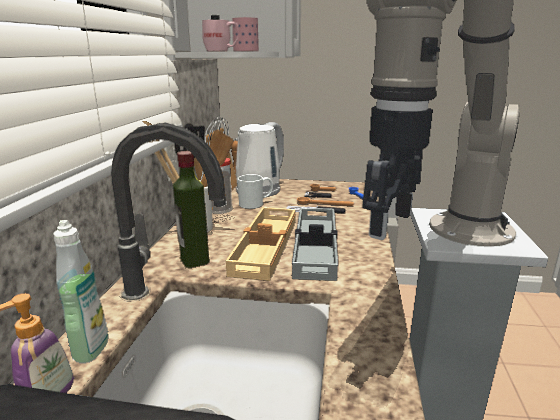

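The top picture shows the bamboo tray (rim corners about 161,144 to 287,197) with the grey tray in front of it. From left to right the tools are turner (305,268), spoon (328,285), peeler (363,287) and scoop (389,303), and the blue decoy is at (353,347). The side picture confirms that all of them lie flat. Next I'll enlarge both areas.

```bash
python3 - <<'E'
from h import *
im=cv2.imread('pics/top0.png')
cv2.imwrite('pics/tools.png',cv2.resize(im[225:335,275:415],None,fx=5,fy=5,interpolation=cv2.INTER_CUBIC))
cv2.imwrite('pics/trays.png',cv2.resize(im[135:280,120:295],None,fx=4,fy=4,interpolation=cv2.INTER_CUBIC))
E
```

```text
(no output)
```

View pics/tools.png

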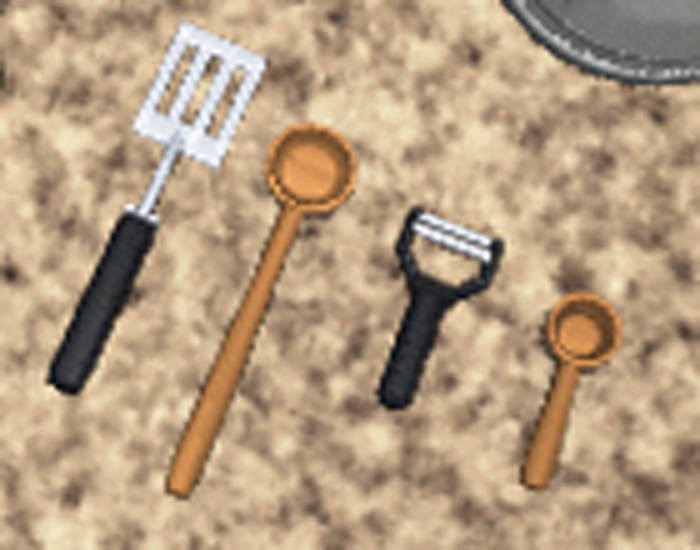

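View pics/trays.png

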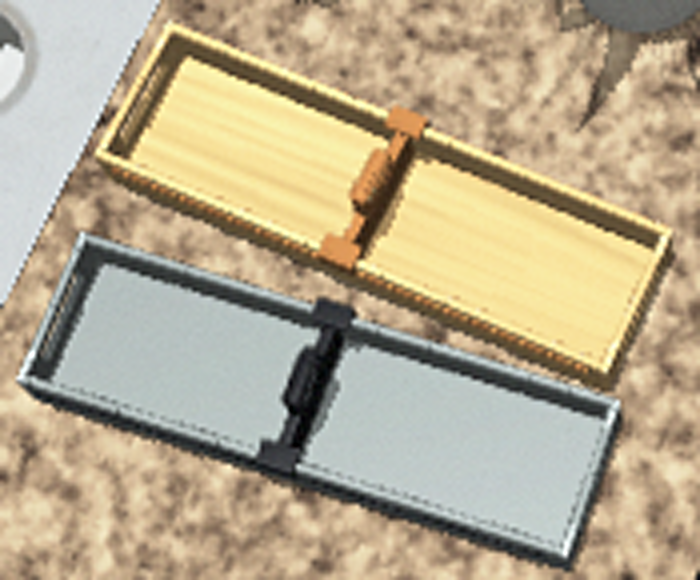

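```bash
python3 - <<'E'
from h import *
f=load('top0'); np.set_printoptions(precision=4,suppress=True)
def P(l,s,ox,oy,z):
    a=(np.array(l,float)+.5)/s-.5+[ox,oy]; return onplane(f,a,np.full(len(a),z))
for n,l in dict(bam=[(168,25),(671,232),(606,376),(98,158)],grey=[(82,233),(619,403),(567,566),(20,380)]).items():
    p=P(l,4,120,135,.042); c=p.mean(0); 
    ax=(p[0]+p[3]-p[1]-p[2])/2; e=[np.linalg.norm(p[i]-p[(i+1)%4]) for i in range(4)]
    print(n,p[:,:2].tolist(),'c',c[:2],'yaw of ydir',np.degrees(np.arctan2(ax[1],ax[0])),e)
print('tabs',P([(371,178),(306,384)],4,120,135,.062)[:,:2])
print('saddles b',P([(406,121),(342,249)],4,120,135,.047)[:,:2].mean(0),'g',P([(334,312),(280,455)],4,120,135,.047)[:,:2].mean(0))
for n,b,t,L,bx,z in [('turner',(66,384),(226,44),190,99,.008),('spoon',(180,488),(317,127),190,110,.01),('peeler',(395,402),(457,226),95,47,.01),('scoop',(536,483),(590,295),95,50,.012)]:
    q=P([b,t],5,275,225,z)[:,:2]; d=q[1]-q[0]; l=np.linalg.norm(d); print(n,'org',q[0]+d/l*bx/1000*l/(L/1000),'yaw',np.degrees(np.arctan2(d[1],d[0])),'len',l)
# cloud check
z=f['z_map']; print(z[285,328],z.shape)
E
```

```text
bam [[0.6177580374753009, 0.36212309232937107], [0.6050927137744735, 0.019809011202763877], [0.506237544421722, 0.022290157200301364], [0.5207355061571052, 0.36316485408244953]] c [0.5625 0.1918] yaw of ydir 87.72314426079691 [np.float64(0.34254830398354064), np.float64(0.09888630134261409), np.float64(0.3411828686627994), np.float64(0.09702812402051503)]
grey [[0.4730003410316021, 0.35052697388777687], [0.49365093262615634, 0.008969520644978662], [0.39202839382965965, 0.00043448906444878976], [0.3758132578702247, 0.34348079658983627]] c [0.4336 0.1759] yaw of ydir 93.08238512060002 [np.float64(0.34218115202171984), np.float64(0.10198032729662185), np.float64(0.3434293227739671), np.float64(0.09744217643264391)]
tabs [[0.5637 0.1969]
 [0.4318 0.1798]]
saddles b [0.5656 0.1975] g [0.4361 0.1834]
turner org [ 0.4607 -0.0819] yaw -3.684528240954912 len 0.18293246905228044
spoon org [ 0.4469 -0.1424] yaw -0.1500767740963745 len 0.18472917673129924
peeler org [ 0.4583 -0.2207] yaw 0.1720466024168864 len 0.08968550006503918
scoop org [ 0.451 -0.291] yaw 2.5117000520459714 len 0.09261481270912926
1.2240785 (420, 560)
```

```bash
cat >> h.py <<'E'
from scipy.spatial.transform import Rotation as Ro
def pose(x,y,z,yaw):  # yaw (deg) of tool y, tool pointing down
    a=np.radians(yaw); Y=np.array([np.cos(a),np.sin(a),0]); Z=np.array([0,0,-1.]); return np.array([x,y,z]),Ro.from_matrix(np.c_[np.cross(Y,Z),Y,Z])
def plan(*calls):
    """each call: list of (x,y,z,yaw); printed relative to the end of the previous call"""
    o=get_obs(); p,r=np.array(o['tcp_pos']),Ro.from_rotvec(o['orientation'])
    yy=r.as_matrix()[:,1]; print('now',p.round(4),'yaw %.1f'%np.degrees(np.arctan2(yy[1],yy[0])),'t %.1f'%o['clock'],'w %.4f'%o['grip_width'])
    for c in calls:
        for w in c:
            q,s=pose(*w); d=r.inv().apply(q-p)/.15; rv=(r.inv()*s).as_rotvec()/2
            n=int(np.ceil(max(np.linalg.norm(q-p)/.0417,np.linalg.norm(rv)*2/.125)))
            print(d.round(3).tolist(),rv.round(3).tolist(),'rows',n,'BAD' if max(abs(d).max(),abs(rv).max())>1 else '')
        p,r=q,s; print('-')
E
python3 -c "
from h import *
plan([(.39,.47,.18,75)],[(.48,.34,.15,85)],[(.5637,.198,.13,87.7)],[(.5637,.198,.038,87.7)])"
```

```text
now [0.303  0.6026 0.2304] yaw 63.3 t 0.1 w 0.0855
[-0.915, -0.529, 0.337] [-0.001, -0.0, -0.102] rows 4 
-
[-0.804, -0.682, 0.2] [0.0, 0.0, -0.087] rows 4 
-
[-0.638, -0.894, 0.133] [0.0, 0.0, -0.024] rows 4 
-
[0.0, 0.0, 0.613] [0.0, 0.0, 0.0] rows 3 
-
```

{"method": "drive_tool", "body": {
  "rows": [
    {"offset": [-0.46,-0.265,0.17],"rotation": [0,0,-0.05],"claw": 0.5},
    {"offset": [-0.915,-0.529,0.337],"rotation": [0,0,-0.102],"claw": 0.5},
    {"offset": [-0.915,-0.529,0.337],"rotation": [0,0,-0.102],"claw": 0.5},
    {"offset": [-0.915,-0.529,0.337],"rotation": [0,0,-0.102],"claw": 0.5},
    {"offset": [-0.915,-0.529,0.337],"rotation": [0,0,-0.102],"claw": 0.5},
    {"offset": [-0.915,-0.529,0.337],"rotation": [0,0,-0.102],"claw": 0.5}
  ]
}}

```text
clock: 0.6
tcp_pos: [0.3921, 0.4669, 0.1796]
orientation: [-0.419, -3.113, 0.005]
contact_force: [-0.8, 0.9, 0.3]
grip_width: 0.0426
gripper_force: 0.0
```

{"method": "drive_tool", "body": {
  "rows": [
    {"offset": [-0.804,-0.682,0.2],"rotation": [0,0,-0.087],"claw": 0.5},
    {"offset": [-0.804,-0.682,0.2],"rotation": [0,0,-0.087],"claw": 0.5},
    {"offset": [-0.804,-0.682,0.2],"rotation": [0,0,-0.087],"claw": 0.5},
    {"offset": [-0.804,-0.682,0.2],"rotation": [0,0,-0.087],"claw": 0.5},
    {"offset": [-0.804,-0.682,0.2],"rotation": [0,0,-0.087],"claw": 0.5},
    {"offset": [-0.804,-0.682,0.2],"rotation": [0,0,-0.087],"claw": 0.5}
  ]
}}

```text
clock: 1.1
tcp_pos: [0.4811, 0.3393, 0.1505]
orientation: [-0.143, -3.138, 0.001]
contact_force: [-1.4, 1.5, 0.8]
grip_width: 0.0428
gripper_force: 0.0
```

{"method": "drive_tool", "body": {
  "rows": [
    {"offset": [-0.638,-0.894,0.133],"rotation": [0,0,-0.024],"claw": 0.5},
    {"offset": [-0.638,-0.894,0.133],"rotation": [0,0,-0.024],"claw": 0.5},
    {"offset": [-0.638,-0.894,0.133],"rotation": [0,0,-0.024],"claw": 0.5},
    {"offset": [-0.638,-0.894,0.133],"rotation": [0,0,-0.024],"claw": 0.5},
    {"offset": [-0.638,-0.894,0.133],"rotation": [0,0,-0.024],"claw": 0.5},
    {"offset": [-0.638,-0.894,0.133],"rotation": [0,0,-0.024],"claw": 0.5},
    {"offset": [-0.638,-0.894,0.133],"rotation": [0,0,-0.024],"claw": 0.5},
    {"offset": [-0.638,-0.894,0.133],"rotation": [0,0,-0.024],"claw": 0.5}
  ]
}}

```text
clock: 1.77
tcp_pos: [0.5627, 0.2022, 0.1311]
orientation: [-0.055, -3.141, -0.003]
contact_force: [0.4, 0.5, -0.1]
grip_width: 0.0427
gripper_force: 0.0
```

```bash
python3 -c "
from h import *
print(get_obs()['joints'].round(2))
shot('wrist','w1')
plan([(.5637,.198,.038,87.7)])"
```

```text
[-0.47  0.46  0.02  1.84 -0.02  0.84  1.1 ]
now [0.5628 0.2019 0.1311] yaw 88.0 t 1.8 w 0.0427
[-0.007, -0.026, 0.62] [0.001, -0.0, 0.002] rows 3 
-
```

View pics/w1.png

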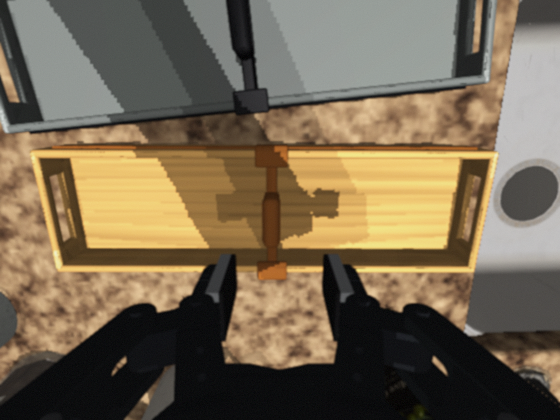

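The wrist view shows the bamboo tray with rim corners at about (34,152), (497,152), (473,272) and (58,270). Its divider saddles are at (272,156) and (272,270), and the tab is at (271,215). I'll refine the tray pose from these.

```bash
python3 -c "
from h import *
f=load('w1'); p=onplane(f,[(34,152),(497,152),(474,272),(59,271)],[.042]*4); print(p[:,:2].round(4),p.mean(0).round(4))
for i,j in((0,1),(3,2)): d=p[j]-p[i]; print(np.degrees(np.arctan2(d[1],d[0])),np.linalg.norm(d))
print(onplane(f,[(272,156),(272,270),(271,197)],[.047,.047,.064]).round(4))
print(onplane(f,[(8,130),(489,80),(250,100)],[.042,.042,.047]).round(4))
"
```

```text
[[0.5083 0.026 ]
 [0.5202 0.3634]
 [0.6181 0.3612]
 [0.605  0.0208]] [0.5629 0.1928 0.042 ]
87.97912271320429 0.33757431928541537
87.78842565290246 0.34064893371091914
[[0.5167 0.1993 0.047 ]
 [0.6076 0.1955 0.047 ]
 [0.5424 0.1978 0.064 ]]
[[0.4922 0.0115 0.042 ]
 [0.4709 0.3496 0.042 ]
 [0.4783 0.1859 0.047 ]]
```

{"method": "drive_tool", "body": {
  "force": 40,
  "rows": [
    {"offset": [0,-0.029,0.1],"rotation": [0,0,0],"claw": 0.5},
    {"offset": [0,-0.029,0.3],"rotation": [0,0,0],"claw": 0.5},
    {"offset": [0,-0.029,0.5],"rotation": [0,0,0],"claw": 0.5},
    {"offset": [0,-0.029,0.62],"rotation": [0,0,0],"claw": 0.5},
    {"offset": [0,-0.029,0.62],"rotation": [0,0,0],"claw": 0.5},
    {"offset": [0,-0.029,0.62],"rotation": [0,0,0],"claw": 0.5},
    {"offset": [0,-0.029,0.62],"rotation": [0,0,0],"claw": 0},
    {"offset": [0,-0.029,0.62],"rotation": [0,0,0],"claw": 0},
    {"offset": [0,-0.029,0.62],"rotation": [0,0,0],"claw": 0},
    {"offset": [0,-0.029,0.62],"rotation": [0,0,0],"claw": 0},
    {"offset": [0,-0.029,0.62],"rotation": [0,0,0],"claw": 0},
    {"offset": [0,-0.029,0.62],"rotation": [0,0,0],"claw": 0},
    {"offset": [0,-0.029,0.62],"rotation": [0,0,0],"claw": 0}
  ]
}}

```text
clock: 2.9
tcp_pos: [0.5647, 0.1952, 0.0396]
orientation: [0.062, 3.138, 0.003]
contact_force: [-1.3, -0.0, 7.5]
grip_width: 0.0111
gripper_force: 41.8
```

{"method": "drive_tool", "body": {
  "rows": [
    {"offset": [0,0.07,0],"rotation": [0,0,0],"claw": 0},
    {"offset": [0,0.14,0],"rotation": [0,0,0],"claw": 0},
    {"offset": [0,0.21,0],"rotation": [0,0,0],"claw": 0},
    {"offset": [0,0.28,0],"rotation": [0,0,0],"claw": 0},
    {"offset": [0,0.3,0],"rotation": [0,0,0],"claw": 0},
    {"offset": [0,0.3,0],"rotation": [0,0,0],"claw": 0},
    {"offset": [0,0.3,0],"rotation": [0,0,0],"claw": 0},
    {"offset": [0,0.3,0],"rotation": [0,0,0],"claw": 0},
    {"offset": [0,0.3,0],"rotation": [0,0,0],"claw": 0}
  ]
}}

```text
clock: 3.65
tcp_pos: [0.5664, 0.2406, 0.0397]
orientation: [0.062, 3.138, 0.004]
contact_force: [-0.8, 2.4, 5.8]
grip_width: 0.0111
gripper_force: 41.8
```

```bash
python3 -c "
from h import *
plan([(.5664,.2406,.125,88),(.433,.183,.125,93.3)])"
```

```text
now [0.5664 0.2406 0.0397] yaw 87.8 t 3.6 w 0.0111
[-0.001, 0.001, -0.569] [0.001, 0.001, -0.002] rows 3 
[0.872, -0.417, -0.572] [0.001, 0.001, -0.048] rows 5 
-
```

{"method": "drive_tool", "body": {
  "rows": [
    {"offset": [0,0,0],"rotation": [0,0,0],"claw": 0.5},
    {"offset": [0,0,0],"rotation": [0,0,0],"claw": 0.5},
    {"offset": [0,0,0],"rotation": [0,0,0],"claw": 0.5},
    {"offset": [0,0,-0.2],"rotation": [0,0,0],"claw": 0.5},
    {"offset": [0,0,-0.4],"rotation": [0,0,0],"claw": 0.5},
    {"offset": [0,0,-0.57],"rotation": [0,0,0],"claw": 0.5},
    {"offset": [0.2,-0.1,-0.57],"rotation": [0,0,-0.01],"claw": 0.5},
    {"offset": [0.45,-0.22,-0.57],"rotation": [0,0,-0.025],"claw": 0.5},
    {"offset": [0.7,-0.33,-0.57],"rotation": [0,0,-0.04],"claw": 0.5},
    {"offset": [0.872,-0.417,-0.57],"rotation": [0,0,-0.048],"claw": 0.5},
    {"offset": [0.872,-0.417,-0.57],"rotation": [0,0,-0.048],"claw": 0.5},
    {"offset": [0.872,-0.417,-0.57],"rotation": [0,0,-0.048],"claw": 0.5},
    {"offset": [0.872,-0.417,-0.57],"rotation": [0,0,-0.048],"claw": 0.5},
    {"offset": [0.872,-0.417,-0.57],"rotation": [0,0,-0.048],"claw": 0.5}
  ]
}}

```text
clock: 4.82
tcp_pos: [0.4337, 0.1826, 0.1236]
orientation: [-0.088, 3.139, 0.001]
contact_force: [0.3, 0.1, 0.6]
grip_width: 0.0428
gripper_force: 0.0
```

```bash
python3 -c "
from h import *
shot('wrist','w2')
plan([(.433,.183,.038,93.3)])"
```

```text
now [0.4336 0.1826 0.1235] yaw 93.2 t 4.9 w 0.0428
[0.004, 0.003, 0.57] [0.0, 0.001, -0.001] rows 3 
-
```

View pics/w2.png

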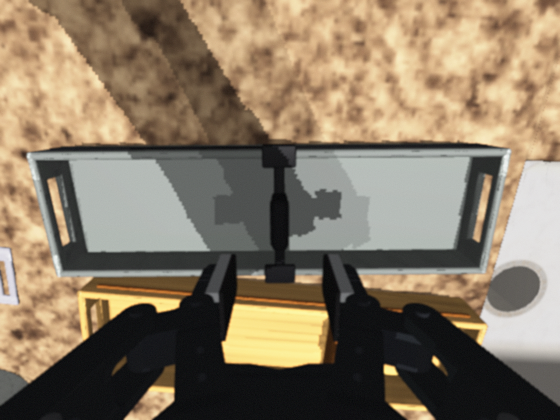

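The grey tray sits centred under the gripper, with rim corners at about (28,152), (510,150), (487,271) and (57,274). The tab at column 279 lies midway between the fingers.

```bash
python3 -c "
from h import *
f=load('w2'); p=onplane(f,[(28,153),(510,150),(487,271),(57,274)],[.042]*4); print(p[:,:2].round(4),p.mean(0).round(4))
for i,j in((0,1),(3,2)): d=p[j]-p[i]; print(np.degrees(np.arctan2(d[1],d[0])),np.linalg.norm(d))
print(onplane(f,[(279,155),(280,272)],[.047,.047]).round(4))
"
```

```text
[[0.3954 0.0035]
 [0.3743 0.3428]
 [0.4692 0.3507]
 [0.491  0.0092]] [0.4325 0.1766 0.042 ]
93.56401129501937 0.3399348216553783
93.64195933690259 0.3421960668947521
[[0.3863 0.1805 0.047 ]
 [0.4765 0.1863 0.047 ]]
```

{"method": "drive_tool", "body": {
  "rows": [
    {"offset": [0,0.003,0.1],"rotation": [0,0,0],"claw": 0.5},
    {"offset": [0,0.003,0.3],"rotation": [0,0,0],"claw": 0.5},
    {"offset": [0,0.003,0.5],"rotation": [0,0,0],"claw": 0.5},
    {"offset": [0,0.003,0.57],"rotation": [0,0,0],"claw": 0.5},
    {"offset": [0,0.003,0.57],"rotation": [0,0,0],"claw": 0.5},
    {"offset": [0,0.003,0.57],"rotation": [0,0,0],"claw": 0},
    {"offset": [0,0.003,0.57],"rotation": [0,0,0],"claw": 0},
    {"offset": [0,0.003,0.57],"rotation": [0,0,0],"claw": 0},
    {"offset": [0,0.003,0.57],"rotation": [0,0,0],"claw": 0},
    {"offset": [0,0.003,0.57],"rotation": [0,0,0],"claw": 0},
    {"offset": [0,0.003,0.57],"rotation": [0,0,0],"claw": 0}
  ]
}}

```text
clock: 5.78
tcp_pos: [0.4334, 0.183, 0.0392]
orientation: [-0.089, 3.138, 0.002]
contact_force: [0.9, -0.2, 8.0]
grip_width: 0.0113
gripper_force: 42.3
```

{"method": "drive_tool", "body": {
  "rows": [
    {"offset": [0,0.07,0],"rotation": [0,0,0],"claw": 0},
    {"offset": [0,0.14,0],"rotation": [0,0,0],"claw": 0},
    {"offset": [0,0.21,0],"rotation": [0,0,0],"claw": 0},
    {"offset": [0,0.276,0],"rotation": [0,0,0],"claw": 0},
    {"offset": [0,0.276,0],"rotation": [0,0,0],"claw": 0},
    {"offset": [0,0.276,0],"rotation": [0,0,0],"claw": 0},
    {"offset": [0,0.276,0],"rotation": [0,0,0],"claw": 0},
    {"offset": [0,0.276,0],"rotation": [0,0,0],"claw": 0.5},
    {"offset": [0,0.276,0],"rotation": [0,0,0],"claw": 0.5},
    {"offset": [0,0.276,0],"rotation": [0,0,0],"claw": 0.5},
    {"offset": [0,0.276,-0.2],"rotation": [0,0,0],"claw": 0.5},
    {"offset": [0,0.276,-0.45],"rotation": [0,0,0],"claw": 0.5},
    {"offset": [0,0.276,-0.7],"rotation": [0,0,0],"claw": 0.5},
    {"offset": [0,0.276,-0.7],"rotation": [0,0,0],"claw": 0.5},
    {"offset": [0,0.276,-0.7],"rotation": [0,0,0],"claw": 0.5}
  ]
}}

```text
clock: 7.03
tcp_pos: [0.4312, 0.2243, 0.1449]
orientation: [-0.087, 3.136, 0.004]
contact_force: [-0.7, -0.2, -0.1]
grip_width: 0.0428
gripper_force: 0.0
```

```bash
python3 -c "
from h import *
plan([(.45,.085,.145,93)],[(.455,-.05,.145,90)],[(.447,-.142,.14,90)])"
```

```text
now [0.4312 0.2243 0.1449] yaw 93.2 t 7.0 w 0.0428
[-0.074, -0.934, -0.003] [0.001, 0.002, 0.002] rows 4 
-
[0.014, -0.901, 0.0] [0.0, 0.0, 0.026] rows 4 
-
[0.053, -0.613, 0.033] [0.0, 0.0, 0.0] rows 3 
-
```

{"method": "drive_tool", "body": {
  "rows": [
    {"offset": [-0.04,-0.3,0],"rotation": [0,0,0],"claw": 0.5},
    {"offset": [-0.074,-0.6,0],"rotation": [0,0,0],"claw": 0.5},
    {"offset": [-0.074,-0.934,0],"rotation": [0,0,0],"claw": 0.5},
    {"offset": [-0.074,-0.934,0],"rotation": [0,0,0],"claw": 0.5},
    {"offset": [-0.074,-0.934,0],"rotation": [0,0,0],"claw": 0.5}
  ]
}}

```text
clock: 7.45
tcp_pos: [0.4475, 0.079, 0.1414]
orientation: [0.076, -3.137, 0.004]
contact_force: [-0.3, -0.1, -1.2]
grip_width: 0.0425
gripper_force: 0.0
```

{"method": "drive_tool", "body": {
  "rows": [
    {"offset": [0,-0.3,0],"rotation": [0,0,0.02],"claw": 0.5},
    {"offset": [0.014,-0.6,0],"rotation": [0,0,0.026],"claw": 0.5},
    {"offset": [0.014,-0.9,0],"rotation": [0,0,0.026],"claw": 0.5},
    {"offset": [0.014,-0.9,0],"rotation": [0,0,0.026],"claw": 0.5},
    {"offset": [0.014,-0.9,0],"rotation": [0,0,0.026],"claw": 0.5}
  ]
}}

```text
clock: 7.87
tcp_pos: [0.4534, -0.0534, 0.1419]
orientation: [-0.002, -3.14, 0.002]
contact_force: [-0.1, 0.4, -0.3]
grip_width: 0.0427
gripper_force: 0.0
```

{"method": "drive_tool", "body": {
  "rows": [
    {"offset": [0.02,-0.2,0],"rotation": [0,0,0],"claw": 0.5},
    {"offset": [0.05,-0.45,0.03],"rotation": [0,0,0],"claw": 0.5},
    {"offset": [0.05,-0.61,0.03],"rotation": [0,0,0],"claw": 0.5},
    {"offset": [0.05,-0.61,0.03],"rotation": [0,0,0],"claw": 0.5},
    {"offset": [0.05,-0.61,0.03],"rotation": [0,0,0],"claw": 0.5},
    {"offset": [0.05,-0.61,0.03],"rotation": [0,0,0],"claw": 0.5}
  ]
}}

```text
clock: 8.37
tcp_pos: [0.4473, -0.1398, 0.1377]
orientation: [0.01, -3.14, -0.002]
contact_force: [-0.2, 0.2, 0.2]
grip_width: 0.0426
gripper_force: 0.0
```

```bash
python3 -c "
from h import *
f=shot('wrist','w3'); cv2.imwrite('pics/w3b.png',cv2.resize(cv2.imread('pics/w3.png'),(800,600),interpolation=3))
plan([(.447,-.142,.003,90)])"
```

```text
now [ 0.4474 -0.1396  0.1378] yaw 90.4 t 8.4 w 0.0427
[0.002, -0.017, 0.899] [0.001, -0.0, 0.004] rows 4 
-
```

View pics/w3b.png

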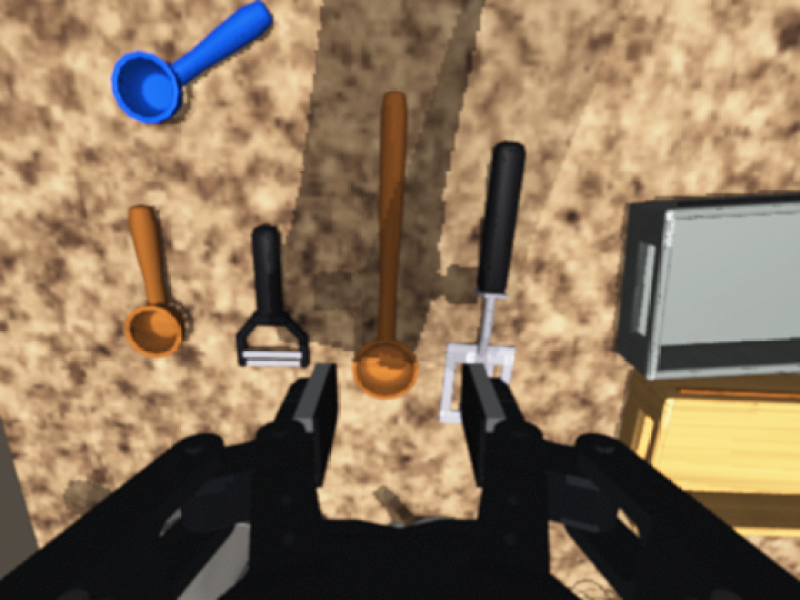

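From left to right the wrist view (1.43x) shows the blue decoy, scoop (butt 141,207; tip 156,356), peeler (264,226; 273,366), spoon (395,93; 385,398) and turner (510,143; handle front 492,292).

```bash
python3 -c "
from h import *
f=load('w3'); s=1/1.42857
for n,b,t,L,bx,z in [('spoon',(395,93),(385,398),190,110,(.013,.006)),('scoop',(141,207),(156,356),95,50,(.013,.01)),('turner handle',(511,143),(491,293),92,99,(.013,.01)),('peeler',(264,226),(273,366),95,47,(.012,.005))]:
    q=onplane(f,[np.array(b)*s,np.array(t)*s],z)[:,:2]; d=q[1]-q[0]; l=np.linalg.norm(d); print(n,q.round(4).tolist(),'org',(q[0]+d/l*bx/1000).round(4),'yaw',np.degrees(np.arctan2(d[1],d[0])).round(1),'len',l.round(4))
"
```

```text
spoon [[0.3366, -0.1419], [0.5274, -0.148]] org [ 0.4465 -0.1454] yaw -1.8 len 0.1909
scoop [[0.3987, -0.2901], [0.4951, -0.2976]] org [ 0.4485 -0.294 ] yaw -4.5 len 0.0968
turner handle [[0.3619, -0.0767], [0.4507, -0.0814]] org [ 0.4607 -0.0819] yaw -3.0 len 0.089
peeler [[0.4095, -0.2194], [0.5043, -0.2231]] org [ 0.4564 -0.2212] yaw -2.2 len 0.0949
```

```bash
cat > m.py <<'E'
from h import *
def cloud(f):
    z=f['z_map']; v,u=np.mgrid[:420,:560]; p=cv2.undistortPoints(np.c_[u.ravel(),v.ravel()].astype(float).reshape(-1,1,2),K(f),np.array(f['D']))[:,0]
    c=np.c_[p,np.ones(len(p))]*z.ravel()[:,None]; return (c-f['t'])@np.array(f['R'])
def meas(f,tools):
    w=cloud(f)
    for n,(x0,x1,y) in tools.items():
        m=(w[:,2]>.006)&(w[:,2]<.03)&(w[:,0]>x0)&(w[:,0]<x1)&(abs(w[:,1]-y)<.028); q=w[m]
        if len(q)<10: print(n,len(q)); continue
        xs=np.linspace(x0,x1,30); h=[]
        mid=[(lo,np.mean([q[(q[:,0]>=lo)&(q[:,0]<lo+.01),1].min(),q[(q[:,0]>=lo)&(q[:,0]<lo+.01),1].max()])) for lo in np.arange(x0,x1,.01) if ((q[:,0]>=lo)&(q[:,0]<lo+.01)).sum()>4]
        mid=np.array(mid); k=np.polyfit(mid[:,0]+.005,mid[:,1],1); print(n,len(q),'x',q[:,0].min().round(4),q[:,0].max().round(4),'yaw %.1f'%np.degrees(np.arctan(k[0])),'y@.44 %.4f'%np.polyval(k,.44),'z %.4f'%np.median(q[:,2]))
E
python3 -c "
from m import *
T=dict(spoon=(.32,.54,-.144),scoop=(.38,.51,-.292),turner=(.34,.46,-.08),peeler=(.39,.52,-.221))
for n in('w3','top0'): print(n); meas(load(n),T)
"
```

```text
w3
spoon 3629 x 0.3352 0.5234 yaw -1.7 y@.44 -0.1453 z 0.0130
scoop 2147 x 0.3977 0.492 yaw 0.5 y@.44 -0.2923 z 0.0134
turner 2515 x 0.3602 0.46 yaw -3.5 y@.44 -0.0805 z 0.0139
peeler 2267 x 0.4097 0.5035 yaw -0.6 y@.44 -0.2210 z 0.0110
top0
spoon 570 x 0.3305 0.5381 yaw -0.4 y@.44 -0.1454 z 0.0132
scoop 292 x 0.3814 0.5078 yaw -0.7 y@.44 -0.2905 z 0.0140
turner 335 x 0.35 0.4593 yaw -0.5 y@.44 -0.0801 z 0.0145
peeler 348 x 0.3912 0.5055 yaw -1.9 y@.44 -0.2211 z 0.0121
```

{"method": "drive_tool", "body": {
  "force": 40,
  "rows": [
    {"offset": [0.016,-0.038,0.25],"rotation": [0,0,0.018],"claw": 0.5},
    {"offset": [0.016,-0.038,0.5],"rotation": [0,0,0.018],"claw": 0.5},
    {"offset": [0.016,-0.038,0.7],"rotation": [0,0,0.018],"claw": 0.5},
    {"offset": [0.016,-0.038,0.85],"rotation": [0,0,0.018],"claw": 0.5},
    {"offset": [0.016,-0.038,0.897],"rotation": [0,0,0.018],"claw": 0.5},
    {"offset": [0.016,-0.038,0.897],"rotation": [0,0,0.018],"claw": 0.5},
    {"offset": [0.016,-0.038,0.897],"rotation": [0,0,0.018],"claw": 0},
    {"offset": [0.016,-0.038,0.897],"rotation": [0,0,0.018],"claw": 0},
    {"offset": [0.016,-0.038,0.897],"rotation": [0,0,0.018],"claw": 0},
    {"offset": [0.016,-0.038,0.897],"rotation": [0,0,0.018],"claw": 0},
    {"offset": [0.016,-0.038,0.897],"rotation": [0,0,0.018],"claw": 0},
    {"offset": [0.016,-0.038,0.897],"rotation": [0,0,0.018],"claw": 0}
  ]
}}

```text
clock: 9.42
tcp_pos: [0.4461, -0.1476, 0.0053]
orientation: [0.05, 3.138, 0.0]
contact_force: [-1.0, 0.9, 7.8]
grip_width: 0.0126
gripper_force: 40.9
```

```bash
python3 -c "
from h import *
plan([(.446,-.1476,.14,88.3)],[(.47,-.02,.14,50)],[(.54,.09,.14,10),],[(.5599,.1156,.06,-2.2),(.5599,.1156,.012,-2.2)])"
```

```text
now [ 0.4461 -0.1476  0.0053] yaw 88.2 t 9.4 w 0.0126
[-0.002, 0.0, -0.898] [0.0, 0.002, -0.001] rows 4 
-
[-0.135, 0.855, 0.0] [0.0, 0.0, 0.334] rows 6 
-
[0.114, 0.862, 0.0] [0.0, 0.0, 0.349] rows 6 
-
[0.145, 0.16, 0.533] [0.0, 0.0, 0.106] rows 3 
[0.145, 0.16, 0.853] [0.0, 0.0, 0.106] rows 4 
-
```

{"method": "drive_tool", "body": {
  "rows": [
    {"offset": [0,0,-0.1],"rotation": [0,0,0],"claw": 0},
    {"offset": [0,0,-0.3],"rotation": [0,0,0],"claw": 0},
    {"offset": [0,0,-0.6],"rotation": [0,0,0],"claw": 0},
    {"offset": [0,0,-0.8],"rotation": [0,0,0],"claw": 0},
    {"offset": [0,0,-0.9],"rotation": [0,0,0],"claw": 0},
    {"offset": [0,0,-0.9],"rotation": [0,0,0],"claw": 0},
    {"offset": [0,0,-0.9],"rotation": [0,0,0],"claw": 0}
  ]
}}

```text
clock: 10.0
tcp_pos: [0.4455, -0.1477, 0.1401]
orientation: [0.05, 3.138, -0.0]
contact_force: [-0.3, 0.2, -1.5]
grip_width: 0.0127
gripper_force: 39.9
```

{"method": "drive_tool", "body": {
  "rows": [
    {"offset": [-0.02,0.14,0],"rotation": [0,0,0.05],"claw": 0},
    {"offset": [-0.04,0.28,0],"rotation": [0,0,0.1],"claw": 0},
    {"offset": [-0.07,0.43,0],"rotation": [0,0,0.16],"claw": 0},
    {"offset": [-0.09,0.57,0],"rotation": [0,0,0.22],"claw": 0},
    {"offset": [-0.11,0.7,0],"rotation": [0,0,0.28],"claw": 0},
    {"offset": [-0.135,0.855,0],"rotation": [0,0,0.334],"claw": 0},
    {"offset": [-0.135,0.855,0],"rotation": [0,0,0.334],"claw": 0},
    {"offset": [-0.135,0.855,0],"rotation": [0,0,0.334],"claw": 0}
  ]
}}

```text
clock: 10.67
tcp_pos: [0.4683, -0.019, 0.1375]
orientation: [-1.07, -2.951, 0.002]
contact_force: [-0.0, -0.5, -0.1]
grip_width: 0.0125
gripper_force: 39.9
```

{"method": "drive_tool", "body": {
  "rows": [
    {"offset": [0.02,0.14,0],"rotation": [0,0,0.05],"claw": 0},
    {"offset": [0.04,0.28,0],"rotation": [0,0,0.1],"claw": 0},
    {"offset": [0.06,0.43,0],"rotation": [0,0,0.16],"claw": 0},
    {"offset": [0.08,0.57,0],"rotation": [0,0,0.22],"claw": 0},
    {"offset": [0.1,0.72,0],"rotation": [0,0,0.29],"claw": 0},
    {"offset": [0.114,0.86,0],"rotation": [0,0,0.349],"claw": 0},
    {"offset": [0.114,0.86,0],"rotation": [0,0,0.349],"claw": 0},
    {"offset": [0.114,0.86,0],"rotation": [0,0,0.349],"claw": 0},
    {"offset": [0.114,0.86,0],"rotation": [0,0,0.349],"claw": 0}
  ]
}}

```text
clock: 11.42
tcp_pos: [0.5382, 0.0876, 0.1379]
orientation: [-2.02, -2.406, 0.004]
contact_force: [-0.0, -1.0, -0.6]
grip_width: 0.0127
gripper_force: 39.9
```

```bash
python3 -c "
from h import *
shot('wrist','w4')
plan([(.5599,.1156,.14,-2.2),(.5599,.1156,.06,-2.2),(.5599,.1156,.012,-2.2)])"
```

```text
now [0.5382 0.0875 0.1382] yaw 9.9 t 11.5 w 0.0127
[0.16, 0.175, -0.013] [-0.001, 0.0, 0.106] rows 2 
[0.16, 0.176, 0.521] [-0.001, 0.0, 0.106] rows 3 
[0.161, 0.176, 0.841] [-0.001, 0.0, 0.106] rows 4 
-
```

View pics/w4.png

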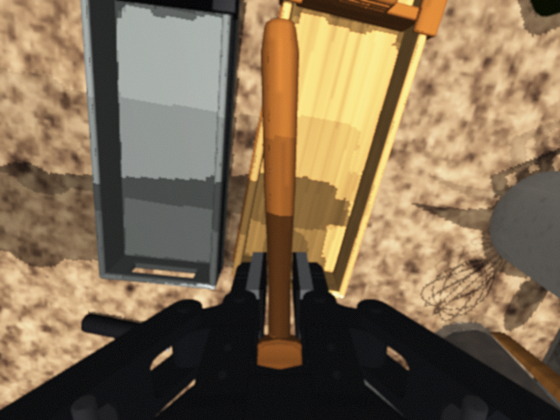

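The spoon (butt at 280,25; grip at about 280,290) is held straight between the fingers, and the compartment lies just beyond it.

{"method": "drive_tool", "body": {
  "rows": [
    {"offset": [0.08,0.09,0],"rotation": [0,0,0.05],"claw": 0},
    {"offset": [0.16,0.176,0],"rotation": [0,0,0.106],"claw": 0},
    {"offset": [0.16,0.176,0],"rotation": [0,0,0.106],"claw": 0},
    {"offset": [0.16,0.176,0],"rotation": [0,0,0.106],"claw": 0},
    {"offset": [0.16,0.176,0],"rotation": [0,0,0.106],"claw": 0},
    {"offset": [0.16,0.176,0.15],"rotation": [0,0,0.106],"claw": 0},
    {"offset": [0.16,0.176,0.35],"rotation": [0,0,0.106],"claw": 0},
    {"offset": [0.16,0.176,0.52],"rotation": [0,0,0.106],"claw": 0},
    {"offset": [0.16,0.176,0.52],"rotation": [0,0,0.106],"claw": 0},
    {"offset": [0.16,0.176,0.52],"rotation": [0,0,0.106],"claw": 0}
  ]
}}

```text
clock: 12.3
tcp_pos: [0.5596, 0.1161, 0.0602]
orientation: [-2.264, -2.176, 0.005]
contact_force: [0.6, -0.4, -0.5]
grip_width: 0.0129
gripper_force: 39.9
```

```bash
python3 -c "
from h import *
plan([(.5599,.1156,.012,-2.2)])"
```

```text
now [0.5596 0.1161 0.0602] yaw -2.3 t 12.3 w 0.0129
[-0.003, 0.003, 0.321] [-0.001, 0.001, -0.001] rows 2 
-
```

{"method": "drive_tool", "body": {
  "rows": [
    {"offset": [0,0,0.1],"rotation": [0,0,0],"claw": 0},
    {"offset": [0,0,0.2],"rotation": [0,0,0],"claw": 0},
    {"offset": [0,0,0.28],"rotation": [0,0,0],"claw": 0},
    {"offset": [0,0,0.321],"rotation": [0,0,0],"claw": 0},
    {"offset": [0,0,0.321],"rotation": [0,0,0],"claw": 0},
    {"offset": [0,0,0.321],"rotation": [0,0,0],"claw": 0}
  ]
}}

```text
clock: 12.8
tcp_pos: [0.5613, 0.1175, 0.0132]
orientation: [2.264, 2.177, 0.001]
contact_force: [0.1, 0.5, 0.6]
grip_width: 0.0123
gripper_force: 39.9
```

{"method": "drive_tool", "body": {
  "rows": [
    {"offset": [0,0,0],"rotation": [0,0,0],"claw": 0.35},
    {"offset": [0,0,0],"rotation": [0,0,0],"claw": 0.35},
    {"offset": [0,0,0],"rotation": [0,0,0],"claw": 0.35},
    {"offset": [0,0,0],"rotation": [0,0,0],"claw": 0.35},
    {"offset": [0,0,-0.15],"rotation": [0,0,0],"claw": 0.35},
    {"offset": [0,0,-0.35],"rotation": [0,0,0],"claw": 0.35},
    {"offset": [0,0,-0.6],"rotation": [0,0,0],"claw": 0.35},
    {"offset": [0,0,-0.85],"rotation": [0,0,0],"claw": 0.35},
    {"offset": [0,0,-0.85],"rotation": [0,0,0],"claw": 0.35},
    {"offset": [0,0,-0.85],"rotation": [0,0,0],"claw": 0.35}
  ]
}}

```text
clock: 13.63
tcp_pos: [0.5626, 0.1182, 0.1427]
orientation: [2.263, 2.177, 0.008]
contact_force: [-0.8, -0.2, -0.8]
grip_width: 0.0303
gripper_force: 0.0
```

```bash
python3 -c "
from h import *
shot('wrist','w5')
plan([(.48,.02,.14,30)],[(.45,-.12,.14,60)],[(.439,-.26,.14,85)],[(.438,-.2918,.1,90),(.438,-.2918,.004,90)])"
```

```text
now [0.5612 0.118  0.1408] yaw -2.2 t 13.7 w 0.0298
[-0.674, -0.515, 0.004] [0.001, -0.0, -0.281] rows 5 
-
[-0.708, -0.64, 0.0] [0.0, 0.0, -0.262] rows 5 
-
[-0.403, -0.845, 0.0] [0.0, 0.0, -0.218] rows 4 
-
[-0.012, -0.212, 0.267] [0.0, 0.0, -0.044] rows 2 
[-0.012, -0.212, 0.907] [0.0, 0.0, -0.044] rows 4 
-
```

View pics/w5.png

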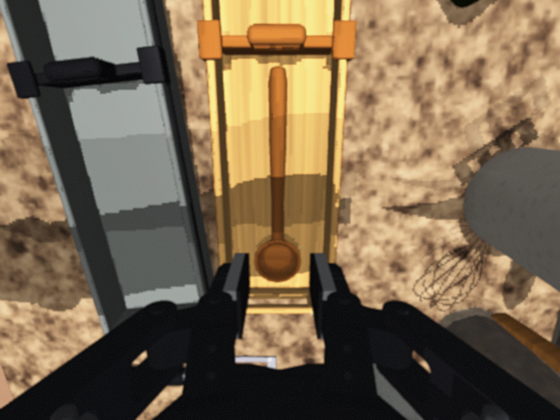

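The spoon lies flat along the long bamboo compartment, from butt (278,68) to bowl (278,258), clear of both ends. Next is the scoop.

{"method": "drive_tool", "body": {
  "rows": [
    {"offset": [-0.13,-0.1,0],"rotation": [0,0,-0.055],"claw": 0.5},
    {"offset": [-0.27,-0.2,0],"rotation": [0,0,-0.11],"claw": 0.5},
    {"offset": [-0.4,-0.31,0],"rotation": [0,0,-0.17],"claw": 0.5},
    {"offset": [-0.54,-0.41,0],"rotation": [0,0,-0.23],"claw": 0.5},
    {"offset": [-0.674,-0.515,0],"rotation": [0,0,-0.281],"claw": 0.5},
    {"offset": [-0.674,-0.515,0],"rotation": [0,0,-0.281],"claw": 0.5},
    {"offset": [-0.674,-0.515,0],"rotation": [0,0,-0.281],"claw": 0.5}
  ]
}}

```text
clock: 14.27
tcp_pos: [0.478, 0.0185, 0.1389]
orientation: [-1.575, -2.716, 0.003]
contact_force: [0.5, 1.2, 0.6]
grip_width: 0.0427
gripper_force: 0.0
```

{"method": "drive_tool", "body": {
  "rows": [
    {"offset": [-0.14,-0.13,0],"rotation": [0,0,-0.055],"claw": 0.5},
    {"offset": [-0.28,-0.26,0],"rotation": [0,0,-0.11],"claw": 0.5},
    {"offset": [-0.42,-0.38,0],"rotation": [0,0,-0.16],"claw": 0.5},
    {"offset": [-0.56,-0.51,0],"rotation": [0,0,-0.21],"claw": 0.5},
    {"offset": [-0.708,-0.64,0],"rotation": [0,0,-0.262],"claw": 0.5},
    {"offset": [-0.708,-0.64,0],"rotation": [0,0,-0.262],"claw": 0.5},
    {"offset": [-0.708,-0.64,0],"rotation": [0,0,-0.262],"claw": 0.5}
  ]
}}

```text
clock: 14.85
tcp_pos: [0.4496, -0.1212, 0.1395]
orientation: [-0.82, -3.032, 0.001]
contact_force: [-0.2, 0.4, -1.0]
grip_width: 0.0428
gripper_force: 0.0
```

{"method": "drive_tool", "body": {
  "rows": [
    {"offset": [-0.1,-0.2,0],"rotation": [0,0,-0.05],"claw": 0.5},
    {"offset": [-0.2,-0.42,0],"rotation": [0,0,-0.11],"claw": 0.5},
    {"offset": [-0.3,-0.63,0],"rotation": [0,0,-0.17],"claw": 0.5},
    {"offset": [-0.403,-0.845,0],"rotation": [0,0,-0.218],"claw": 0.5},
    {"offset": [-0.403,-0.845,0],"rotation": [0,0,-0.218],"claw": 0.5},
    {"offset": [-0.403,-0.845,0],"rotation": [0,0,-0.218],"claw": 0.5},
    {"offset": [-0.403,-0.845,0],"rotation": [0,0,-0.218],"claw": 0.5}
  ]
}}

```text
clock: 15.43
tcp_pos: [0.4395, -0.2585, 0.1394]
orientation: [-0.139, -3.138, -0.002]
contact_force: [-0.2, 0.0, 0.5]
grip_width: 0.0424
gripper_force: 0.0
```

```bash
python3 -c "
from m import *
meas(shot('wrist','w6'),dict(scoop=(.38,.51,-.292),peeler=(.39,.52,-.221),turner=(.34,.46,-.08)))
plan([(.438,-.2918,.1,90),(.438,-.2918,.004,90)])"
```

```text
scoop 1766 x 0.3975 0.4923 yaw 1.0 y@.44 -0.2926 z 0.0134
peeler 2101 x 0.4093 0.5034 yaw -0.9 y@.44 -0.2214 z 0.0112
turner 2813 x 0.3602 0.4599 yaw -3.1 y@.44 -0.0818 z 0.0136
now [ 0.4396 -0.2579  0.1395] yaw 85.0 t 15.5 w 0.0428
[-0.009, -0.226, 0.263] [0.001, -0.0, -0.043] rows 2 
[-0.01, -0.227, 0.903] [0.001, -0.0, -0.043] rows 4 
-
```

{"method": "drive_tool", "body": {
  "rows": [
    {"offset": [-0.01,-0.12,0],"rotation": [0,0,-0.05],"claw": 0.5},
    {"offset": [-0.01,-0.231,0.2],"rotation": [0,0,-0.05],"claw": 0.5},
    {"offset": [-0.01,-0.231,0.4],"rotation": [0,0,-0.05],"claw": 0.5},
    {"offset": [-0.01,-0.231,0.6],"rotation": [0,0,-0.05],"claw": 0.5},
    {"offset": [-0.01,-0.231,0.8],"rotation": [0,0,-0.05],"claw": 0.5},
    {"offset": [-0.01,-0.231,0.905],"rotation": [0,0,-0.05],"claw": 0.5},
    {"offset": [-0.01,-0.231,0.905],"rotation": [0,0,-0.05],"claw": 0.5},
    {"offset": [-0.01,-0.231,0.905],"rotation": [0,0,-0.05],"claw": 0.5},
    {"offset": [-0.01,-0.231,0.905],"rotation": [0,0,-0.05],"claw": 0},
    {"offset": [-0.01,-0.231,0.905],"rotation": [0,0,-0.05],"claw": 0},
    {"offset": [-0.01,-0.231,0.905],"rotation": [0,0,-0.05],"claw": 0},
    {"offset": [-0.01,-0.231,0.905],"rotation": [0,0,-0.05],"claw": 0},
    {"offset": [-0.01,-0.231,0.905],"rotation": [0,0,-0.05],"claw": 0},
    {"offset": [-0.01,-0.231,0.905],"rotation": [0,0,-0.05],"claw": 0}
  ]
}}

```text
clock: 16.65
tcp_pos: [0.4385, -0.2951, 0.0059]
orientation: [-0.019, 3.139, -0.001]
contact_force: [0.7, 2.7, 7.1]
grip_width: 0.0128
gripper_force: 40.6
```

{"method": "drive_tool", "body": {
  "rows": [
    {"offset": [0,0,-0.1],"rotation": [0,0,0],"claw": 0},
    {"offset": [0,0,-0.3],"rotation": [0,0,0],"claw": 0},
    {"offset": [0,0,-0.6],"rotation": [0,0,0],"claw": 0},
    {"offset": [0,0,-0.8],"rotation": [0,0,0],"claw": 0},
    {"offset": [0,0,-0.9],"rotation": [0,0,0],"claw": 0},
    {"offset": [0,0,-0.9],"rotation": [0,0,0],"claw": 0},
    {"offset": [0,0,-0.9],"rotation": [0,0,0],"claw": 0}
  ]
}}

```text
clock: 17.23
tcp_pos: [0.4377, -0.2951, 0.1407]
orientation: [-0.019, 3.139, -0.002]
contact_force: [-1.1, 0.1, -0.6]
grip_width: 0.0128
gripper_force: 39.7
```

```bash
python3 -c "
from h import *
plan([(.45,-.15,.14,70)],[(.47,-.01,.14,45)],[(.53,.12,.14,20)],[(.565,.24,.14,3)],[(.5674,.3087,.14,-2.2),(.5674,.3087,.06,-2.2)])"
```

```text
now [ 0.4377 -0.2951  0.1407] yaw 90.7 t 17.2 w 0.0128
[-0.094, 0.966, 0.004] [-0.0, 0.002, 0.181] rows 4 
-
[0.194, 0.923, 0.0] [0.0, 0.0, 0.218] rows 4 
-
[0.33, 0.896, 0.0] [0.0, 0.0, 0.218] rows 4 
-
[0.672, 0.493, 0.0] [0.0, 0.0, 0.148] rows 3 
-
[0.457, 0.04, 0.0] [0.0, 0.0, 0.045] rows 2 
[0.457, 0.04, 0.533] [0.0, 0.0, 0.045] rows 3 
-
```

{"method": "drive_tool", "body": {
  "rows": [
    {"offset": [-0.02,0.2,0],"rotation": [0,0,0.04],"claw": 0},
    {"offset": [-0.05,0.45,0],"rotation": [0,0,0.08],"claw": 0},
    {"offset": [-0.07,0.7,0],"rotation": [0,0,0.13],"claw": 0},
    {"offset": [-0.094,0.966,0],"rotation": [0,0,0.181],"claw": 0},
    {"offset": [-0.094,0.966,0],"rotation": [0,0,0.181],"claw": 0},
    {"offset": [-0.094,0.966,0],"rotation": [0,0,0.181],"claw": 0}
  ]
}}

```text
clock: 17.73
tcp_pos: [0.4489, -0.1468, 0.1381]
orientation: [-0.537, -3.093, -0.001]
contact_force: [0.4, -0.9, -0.0]
grip_width: 0.0127
gripper_force: 39.7
```

{"method": "drive_tool", "body": {
  "rows": [
    {"offset": [0.04,0.2,0],"rotation": [0,0,0.05],"claw": 0},
    {"offset": [0.09,0.44,0],"rotation": [0,0,0.1],"claw": 0},
    {"offset": [0.14,0.68,0],"rotation": [0,0,0.16],"claw": 0},
    {"offset": [0.194,0.923,0],"rotation": [0,0,0.218],"claw": 0},
    {"offset": [0.194,0.923,0],"rotation": [0,0,0.218],"claw": 0},
    {"offset": [0.194,0.923,0],"rotation": [0,0,0.218],"claw": 0}
  ]
}}

```text
clock: 18.23
tcp_pos: [0.4695, -0.0086, 0.1385]
orientation: [-1.196, -2.904, 0.001]
contact_force: [-0.7, -0.5, 0.1]
grip_width: 0.0127
gripper_force: 39.8
```

{"method": "drive_tool", "body": {
  "rows": [
    {"offset": [0.08,0.2,0],"rotation": [0,0,0.05],"claw": 0},
    {"offset": [0.16,0.44,0],"rotation": [0,0,0.1],"claw": 0},
    {"offset": [0.25,0.68,0],"rotation": [0,0,0.16],"claw": 0},
    {"offset": [0.33,0.896,0],"rotation": [0,0,0.218],"claw": 0},
    {"offset": [0.33,0.896,0],"rotation": [0,0,0.218],"claw": 0},
    {"offset": [0.33,0.896,0],"rotation": [0,0,0.218],"claw": 0}
  ]
}}

```text
clock: 18.73
tcp_pos: [0.5303, 0.1196, 0.1385]
orientation: [1.798, 2.576, -0.002]
contact_force: [-0.4, -0.3, -0.0]
grip_width: 0.0128
gripper_force: 39.7
```

{"method": "drive_tool", "body": {
  "rows": [
    {"offset": [0.17,0.13,0],"rotation": [0,0,0.04],"claw": 0},
    {"offset": [0.4,0.3,0],"rotation": [0,0,0.09],"claw": 0},
    {"offset": [0.672,0.493,0],"rotation": [0,0,0.148],"claw": 0},
    {"offset": [0.672,0.493,0],"rotation": [0,0,0.148],"claw": 0},
    {"offset": [0.672,0.493,0],"rotation": [0,0,0.148],"claw": 0}
  ]
}}

```text
clock: 19.15
tcp_pos: [0.5652, 0.2416, 0.1386]
orientation: [-2.156, -2.285, 0.0]
contact_force: [-0.8, -0.1, 0.2]
grip_width: 0.0126
gripper_force: 39.7
```

```bash
python3 -c "
from h import *
plan([(.5674,.3087,.14,-2.2),(.5674,.3087,.06,-2.2)])"
```

```text
now [0.5652 0.2416 0.1386] yaw 3.3 t 19.1 w 0.0126
[0.445, 0.041, -0.01] [-0.0, 0.0, 0.048] rows 2 
[0.446, 0.041, 0.524] [-0.0, 0.0, 0.048] rows 3 
-
```

{"method": "drive_tool", "body": {
  "rows": [
    {"offset": [0.22,0.02,0],"rotation": [0,0,0.024],"claw": 0},
    {"offset": [0.446,0.041,0],"rotation": [0,0,0.048],"claw": 0},
    {"offset": [0.446,0.041,0],"rotation": [0,0,0.048],"claw": 0},
    {"offset": [0.446,0.041,0],"rotation": [0,0,0.048],"claw": 0},
    {"offset": [0.446,0.041,0],"rotation": [0,0,0.048],"claw": 0},
    {"offset": [0.446,0.041,0.2],"rotation": [0,0,0.048],"claw": 0},
    {"offset": [0.446,0.041,0.4],"rotation": [0,0,0.048],"claw": 0},
    {"offset": [0.446,0.041,0.52],"rotation": [0,0,0.048],"claw": 0},
    {"offset": [0.446,0.041,0.52],"rotation": [0,0,0.048],"claw": 0},
    {"offset": [0.446,0.041,0.52],"rotation": [0,0,0.048],"claw": 0}
  ]
}}

```text
clock: 19.98
tcp_pos: [0.5674, 0.3041, 0.061]
orientation: [2.271, 2.17, -0.004]
contact_force: [0.1, 0.4, 0.1]
grip_width: 0.0129
gripper_force: 39.8
```

{"method": "drive_tool", "body": {
  "rows": [
    {"offset": [0,0,0.1],"rotation": [0,0,0],"claw": 0},
    {"offset": [0,0,0.2],"rotation": [0,0,0],"claw": 0},
    {"offset": [0,0,0.28],"rotation": [0,0,0],"claw": 0},
    {"offset": [0,0,0.32],"rotation": [0,0,0],"claw": 0},
    {"offset": [0,0,0.32],"rotation": [0,0,0],"claw": 0},
    {"offset": [0,0,0.32],"rotation": [0,0,0],"claw": 0}
  ]
}}

```text
clock: 20.48
tcp_pos: [0.5673, 0.3071, 0.0133]
orientation: [2.269, 2.173, -0.001]
contact_force: [0.0, -0.0, 0.2]
grip_width: 0.0122
gripper_force: 40.5
```

{"method": "drive_tool", "body": {
  "rows": [
    {"offset": [0,0,0],"rotation": [0,0,0],"claw": 0.35},
    {"offset": [0,0,0],"rotation": [0,0,0],"claw": 0.35},
    {"offset": [0,0,0],"rotation": [0,0,0],"claw": 0.35},
    {"offset": [0,0,0],"rotation": [0,0,0],"claw": 0.35},
    {"offset": [0,0,-0.15],"rotation": [0,0,0],"claw": 0.35},
    {"offset": [0,0,-0.35],"rotation": [0,0,0],"claw": 0.35},
    {"offset": [0,0,-0.6],"rotation": [0,0,0],"claw": 0.35},
    {"offset": [0,0,-0.85],"rotation": [0,0,0],"claw": 0.35},
    {"offset": [0,0,-0.85],"rotation": [0,0,0],"claw": 0.35},
    {"offset": [0,0,-0.85],"rotation": [0,0,0],"claw": 0.35}
  ]
}}

```text
clock: 21.32
tcp_pos: [0.5689, 0.3082, 0.1438]
orientation: [2.268, 2.173, 0.009]
contact_force: [0.5, 0.2, -1.1]
grip_width: 0.0301
gripper_force: 0.0
```

```bash
python3 -c "
from h import *
shot('wrist','w7')
plan([(.535,.17,.14,20)],[(.475,.04,.14,50)],[(.44,-.07,.14,83)],[(.4375,-.0812,.14,86.8),(.4375,-.0812,.004,86.8)])"
```

```text
now [0.5675 0.3077 0.1417] yaw -2.5 t 21.4 w 0.0301
[-0.926, -0.177, 0.01] [0.001, -0.001, -0.196] rows 4 
-
[-0.678, -0.672, 0.0] [0.0, 0.0, -0.262] rows 5 
-
[-0.293, -0.712, 0.0] [0.0, 0.0, -0.288] rows 5 
-
[0.007, -0.076, 0.0] [0.0, 0.0, -0.033] rows 1 
[0.007, -0.076, 0.907] [0.0, 0.0, -0.033] rows 4 
-
```

View pics/w7.png

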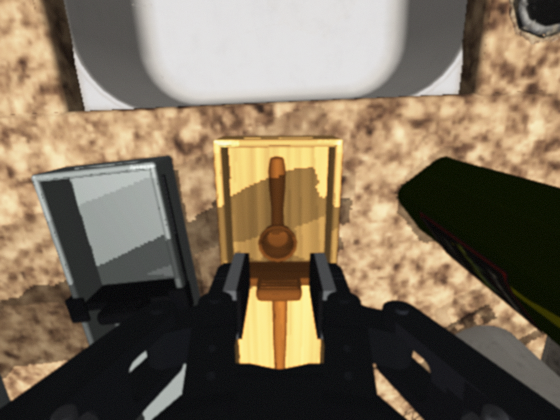

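The scoop lies flat in the short bamboo compartment, from butt (277,160) to bowl (277,240). Next is the turner.

{"method": "drive_tool", "body": {
  "rows": [
    {"offset": [-0.2,-0.04,0],"rotation": [0,0,-0.05],"claw": 0.5},
    {"offset": [-0.45,-0.09,0],"rotation": [0,0,-0.1],"claw": 0.5},
    {"offset": [-0.7,-0.14,0],"rotation": [0,0,-0.15],"claw": 0.5},
    {"offset": [-0.926,-0.177,0],"rotation": [0,0,-0.196],"claw": 0.5},
    {"offset": [-0.926,-0.177,0],"rotation": [0,0,-0.196],"claw": 0.5},
    {"offset": [-0.926,-0.177,0],"rotation": [0,0,-0.196],"claw": 0.5}
  ]
}}

```text
clock: 21.87
tcp_pos: [0.5336, 0.1668, 0.1397]
orientation: [-1.807, -2.568, 0.004]
contact_force: [-0.1, 1.3, -0.1]
grip_width: 0.043
gripper_force: 0.0
```

{"method": "drive_tool", "body": {
  "rows": [
    {"offset": [-0.14,-0.13,0],"rotation": [0,0,-0.055],"claw": 0.5},
    {"offset": [-0.28,-0.27,0],"rotation": [0,0,-0.11],"claw": 0.5},
    {"offset": [-0.42,-0.4,0],"rotation": [0,0,-0.16],"claw": 0.5},
    {"offset": [-0.55,-0.54,0],"rotation": [0,0,-0.21],"claw": 0.5},
    {"offset": [-0.678,-0.672,0],"rotation": [0,0,-0.262],"claw": 0.5},
    {"offset": [-0.678,-0.672,0],"rotation": [0,0,-0.262],"claw": 0.5},
    {"offset": [-0.678,-0.672,0],"rotation": [0,0,-0.262],"claw": 0.5}
  ]
}}

```text
clock: 22.45
tcp_pos: [0.4742, 0.0395, 0.1402]
orientation: [-1.078, -2.95, 0.001]
contact_force: [-0.1, 0.1, -0.6]
grip_width: 0.0426
gripper_force: 0.0
```

{"method": "drive_tool", "body": {
  "rows": [
    {"offset": [-0.06,-0.14,0],"rotation": [0,0,-0.055],"claw": 0.5},
    {"offset": [-0.12,-0.28,0],"rotation": [0,0,-0.11],"claw": 0.5},
    {"offset": [-0.18,-0.42,0],"rotation": [0,0,-0.17],"claw": 0.5},
    {"offset": [-0.24,-0.57,0],"rotation": [0,0,-0.23],"claw": 0.5},
    {"offset": [-0.293,-0.712,0],"rotation": [0,0,-0.288],"claw": 0.5},
    {"offset": [-0.293,-0.712,0],"rotation": [0,0,-0.288],"claw": 0.5},
    {"offset": [-0.293,-0.712,0],"rotation": [0,0,-0.288],"claw": 0.5},
    {"offset": [-0.293,-0.712,0],"rotation": [0,0,-0.288],"claw": 0.5}
  ]
}}

```text
clock: 23.12
tcp_pos: [0.4409, -0.0687, 0.1406]
orientation: [0.192, 3.136, 0.001]
contact_force: [-0.2, 0.5, -0.3]
grip_width: 0.0425
gripper_force: 0.0
```

```bash
python3 -c "
from m import *
meas(shot('wrist','w8'),dict(peeler=(.39,.52,-.221),turner=(.34,.456,-.08)))
plan([(.4375,-.0812,.14,86.8),(.4375,-.0812,.004,86.8)])"
```

```text
peeler 2166 x 0.4093 0.5042 yaw -0.8 y@.44 -0.2205 z 0.0106
turner 2330 x 0.3603 0.4557 yaw -3.4 y@.44 -0.0803 z 0.0139
now [ 0.4409 -0.0685  0.1407] yaw 83.1 t 23.2 w 0.0427
[0.012, -0.086, 0.004] [0.0, 0.0, -0.033] rows 1 
[0.012, -0.087, 0.911] [0.0, 0.0, -0.033] rows 4 
-
```

{"method": "drive_tool", "body": {
  "force": 60,
  "rows": [
    {"offset": [0.012,-0.083,0],"rotation": [0,0,-0.032],"claw": 0.5},
    {"offset": [0.012,-0.083,0.2],"rotation": [0,0,-0.032],"claw": 0.5},
    {"offset": [0.012,-0.083,0.4],"rotation": [0,0,-0.032],"claw": 0.5},
    {"offset": [0.012,-0.083,0.6],"rotation": [0,0,-0.032],"claw": 0.5},
    {"offset": [0.012,-0.083,0.8],"rotation": [0,0,-0.032],"claw": 0.5},
    {"offset": [0.012,-0.083,0.912],"rotation": [0,0,-0.032],"claw": 0.5},
    {"offset": [0.012,-0.083,0.912],"rotation": [0,0,-0.032],"claw": 0.5},
    {"offset": [0.012,-0.083,0.912],"rotation": [0,0,-0.032],"claw": 0.5},
    {"offset": [0.012,-0.083,0.912],"rotation": [0,0,-0.032],"claw": 0},
    {"offset": [0.012,-0.083,0.912],"rotation": [0,0,-0.032],"claw": 0},
    {"offset": [0.012,-0.083,0.912],"rotation": [0,0,-0.032],"claw": 0},
    {"offset": [0.012,-0.083,0.912],"rotation": [0,0,-0.032],"claw": 0},
    {"offset": [0.012,-0.083,0.912],"rotation": [0,0,-0.032],"claw": 0},
    {"offset": [0.012,-0.083,0.912],"rotation": [0,0,-0.032],"claw": 0}
  ]
}}

```text
clock: 24.33
tcp_pos: [0.4379, -0.0822, 0.0055]
orientation: [0.091, 3.137, 0.001]
contact_force: [-0.2, 1.4, 8.0]
grip_width: 0.0171
gripper_force: 59.4
```

{"method": "drive_tool", "body": {
  "rows": [
    {"offset": [0,0,-0.1],"rotation": [0,0,0],"claw": 0},
    {"offset": [0,0,-0.3],"rotation": [0,0,0],"claw": 0},
    {"offset": [0,0,-0.6],"rotation": [0,0,0],"claw": 0},
    {"offset": [0,0,-0.8],"rotation": [0,0,0],"claw": 0},
    {"offset": [0,0,-0.9],"rotation": [0,0,0],"claw": 0},
    {"offset": [0,0,-0.9],"rotation": [0,0,0],"claw": 0},
    {"offset": [0,0,-0.9],"rotation": [0,0,0],"claw": 0}
  ]
}}

```text
clock: 24.92
tcp_pos: [0.4373, -0.0824, 0.1403]
orientation: [0.091, 3.137, 0.001]
contact_force: [-0.6, 0.1, -0.9]
grip_width: 0.0173
gripper_force: 58.9
```

```bash
python3 -c "
from h import *
c=np.array([.4328,.1764]);a=np.radians(93.5);u=np.array([np.cos(a),np.sin(a)])
print('turner',c-.0437*u,'peeler',c+.1215*u)
x,y=c-.0437*u
plan([(.455,.04,.14,50)],[(x,y,.14,3.5),(x,y,.06,3.5)])"
```

```text
turner [0.43546782 0.13278151] peeler [0.4253826  0.29767338]
now [ 0.4373 -0.0824  0.1403] yaw 86.7 t 24.9 w 0.0173
[-0.071, 0.821, 0.003] [0.001, 0.002, 0.32] rows 6 
-
[0.497, 0.39, 0.0] [0.0, 0.0, 0.406] rows 7 
[0.497, 0.39, 0.533] [0.0, 0.0, 0.406] rows 7 
-
```

{"method": "drive_tool", "body": {
  "rows": [
    {"offset": [-0.01,0.13,0],"rotation": [0,0,0.05],"claw": 0},
    {"offset": [-0.02,0.27,0],"rotation": [0,0,0.1],"claw": 0},
    {"offset": [-0.03,0.41,0],"rotation": [0,0,0.16],"claw": 0},
    {"offset": [-0.05,0.55,0],"rotation": [0,0,0.22],"claw": 0},
    {"offset": [-0.06,0.68,0],"rotation": [0,0,0.27],"claw": 0},
    {"offset": [-0.071,0.821,0],"rotation": [0,0,0.32],"claw": 0},
    {"offset": [-0.071,0.821,0],"rotation": [0,0,0.32],"claw": 0},
    {"offset": [-0.071,0.821,0],"rotation": [0,0,0.32],"claw": 0}
  ]
}}

```text
clock: 25.58
tcp_pos: [0.4534, 0.0407, 0.1378]
orientation: [-1.068, -2.952, 0.002]
contact_force: [-0.3, -0.5, -0.6]
grip_width: 0.017
gripper_force: 58.9
```

{"method": "drive_tool", "body": {
  "rows": [
    {"offset": [0.07,0.06,0],"rotation": [0,0,0.05],"claw": 0},
    {"offset": [0.14,0.11,0],"rotation": [0,0,0.11],"claw": 0},
    {"offset": [0.21,0.16,0],"rotation": [0,0,0.17],"claw": 0},
    {"offset": [0.28,0.22,0],"rotation": [0,0,0.23],"claw": 0},
    {"offset": [0.35,0.28,0],"rotation": [0,0,0.29],"claw": 0},
    {"offset": [0.42,0.33,0],"rotation": [0,0,0.35],"claw": 0},
    {"offset": [0.497,0.39,0],"rotation": [0,0,0.406],"claw": 0},
    {"offset": [0.497,0.39,0],"rotation": [0,0,0.406],"claw": 0},
    {"offset": [0.497,0.39,0],"rotation": [0,0,0.406],"claw": 0},
    {"offset": [0.497,0.39,0],"rotation": [0,0,0.406],"claw": 0}
  ]
}}

```text
clock: 26.42
tcp_pos: [0.4346, 0.131, 0.1386]
orientation: [2.15, 2.291, -0.002]
contact_force: [1.0, 0.7, -0.6]
grip_width: 0.0173
gripper_force: 58.9
```

```bash
python3 -c "
from h import *
shot('wrist','w9')
plan([(.4355,.1328,.06,3.5),(.4355,.1328,.012,3.5)])"
```

```text
now [0.4347 0.1309 0.1388] yaw 3.6 t 26.5 w 0.0170
[0.012, 0.006, 0.525] [-0.0, 0.0, 0.001] rows 2 
[0.013, 0.007, 0.845] [-0.0, 0.0, 0.001] rows 4 
-
```

View pics/w9.png

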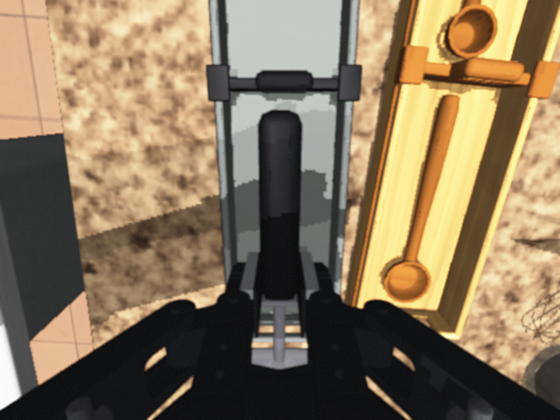

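The turner handle (280,115 to 280,295) is centred over the long grey lane and in line with it, clear of the divider. I'll lower it.

{"method": "drive_tool", "body": {
  "rows": [
    {"offset": [0.012,0.006,0.15],"rotation": [0,0,0],"claw": 0},
    {"offset": [0.012,0.006,0.35],"rotation": [0,0,0],"claw": 0},
    {"offset": [0.012,0.006,0.5],"rotation": [0,0,0],"claw": 0},
    {"offset": [0.012,0.006,0.6],"rotation": [0,0,0],"claw": 0},
    {"offset": [0.012,0.006,0.7],"rotation": [0,0,0],"claw": 0},
    {"offset": [0.012,0.006,0.8],"rotation": [0,0,0],"claw": 0},
    {"offset": [0.012,0.006,0.845],"rotation": [0,0,0],"claw": 0},
    {"offset": [0.012,0.006,0.845],"rotation": [0,0,0],"claw": 0},
    {"offset": [0.012,0.006,0.845],"rotation": [0,0,0],"claw": 0}
  ]
}}

```text
clock: 27.22
tcp_pos: [0.4358, 0.1334, 0.0122]
orientation: [2.153, 2.288, -0.001]
contact_force: [-0.3, 0.0, -0.7]
grip_width: 0.0171
gripper_force: 60.6
```

{"method": "drive_tool", "body": {
  "rows": [
    {"offset": [0,0,0],"rotation": [0,0,0],"claw": 0.38},
    {"offset": [0,0,0],"rotation": [0,0,0],"claw": 0.38},
    {"offset": [0,0,0],"rotation": [0,0,0],"claw": 0.38},
    {"offset": [0,0,0],"rotation": [0,0,0],"claw": 0.38},
    {"offset": [0,0,-0.15],"rotation": [0,0,0],"claw": 0.38},
    {"offset": [0,0,-0.35],"rotation": [0,0,0],"claw": 0.38},
    {"offset": [0,0,-0.6],"rotation": [0,0,0],"claw": 0.38},
    {"offset": [0,0,-0.85],"rotation": [0,0,0],"claw": 0.38},
    {"offset": [0,0,-0.85],"rotation": [0,0,0],"claw": 0.38},
    {"offset": [0,0,-0.85],"rotation": [0,0,0],"claw": 0.38}
  ]
}}

```text
clock: 28.05
tcp_pos: [0.4369, 0.1353, 0.142]
orientation: [2.151, 2.288, 0.008]
contact_force: [-0.1, 1.1, -0.1]
grip_width: 0.0323
gripper_force: 0.0
```

```bash
python3 -c "
from h import *
plan([(.455,-.005,.14,45)],[(.448,-.14,.14,75)],[(.4442,-.205,.14,89.2)],[(.4442,-.2208,.14,89.2),(.4442,-.2208,.004,89.2)])"
```

```text
now [0.4369 0.1353 0.142 ] yaw 3.5 t 28.1 w 0.0323
[-0.941, 0.063, 0.01] [0.003, -0.001, -0.362] rows 6 
-
[-0.603, -0.669, 0.0] [0.0, 0.0, -0.262] rows 5 
-
[-0.088, -0.425, 0.0] [0.0, 0.0, -0.124] rows 2 
-
[-0.001, -0.105, 0.0] [0.0, 0.0, 0.0] rows 1 
[-0.001, -0.105, 0.907] [0.0, 0.0, 0.0] rows 4 
-
```

{"method": "drive_tool", "body": {
  "rows": [
    {"offset": [-0.15,0.01,0],"rotation": [0,0,-0.06],"claw": 0.5},
    {"offset": [-0.31,0.02,0],"rotation": [0,0,-0.12],"claw": 0.5},
    {"offset": [-0.47,0.03,0],"rotation": [0,0,-0.18],"claw": 0.5},
    {"offset": [-0.62,0.04,0],"rotation": [0,0,-0.24],"claw": 0.5},
    {"offset": [-0.78,0.05,0],"rotation": [0,0,-0.3],"claw": 0.5},
    {"offset": [-0.941,0.063,0.01],"rotation": [0,0,-0.362],"claw": 0.5},
    {"offset": [-0.941,0.063,0.01],"rotation": [0,0,-0.362],"claw": 0.5},
    {"offset": [-0.941,0.063,0.01],"rotation": [0,0,-0.362],"claw": 0.5}
  ]
}}

```text
clock: 28.72
tcp_pos: [0.4526, -0.0073, 0.1372]
orientation: [-1.209, -2.898, 0.002]
contact_force: [0.5, 0.0, -0.8]
grip_width: 0.0426
gripper_force: 0.0
```

{"method": "drive_tool", "body": {
  "rows": [
    {"offset": [-0.12,-0.13,0],"rotation": [0,0,-0.055],"claw": 0.5},
    {"offset": [-0.24,-0.27,0],"rotation": [0,0,-0.11],"claw": 0.5},
    {"offset": [-0.36,-0.4,0],"rotation": [0,0,-0.16],"claw": 0.5},
    {"offset": [-0.48,-0.54,0],"rotation": [0,0,-0.21],"claw": 0.5},
    {"offset": [-0.603,-0.669,0],"rotation": [0,0,-0.262],"claw": 0.5},
    {"offset": [-0.603,-0.669,0],"rotation": [0,0,-0.262],"claw": 0.5},
    {"offset": [-0.603,-0.669,0],"rotation": [0,0,-0.262],"claw": 0.5}
  ]
}}

```text
clock: 29.3
tcp_pos: [0.4461, -0.141, 0.1377]
orientation: [-0.416, -3.113, -0.0]
contact_force: [-0.8, 1.4, -0.2]
grip_width: 0.0431
gripper_force: 0.0
```

{"method": "drive_tool", "body": {
  "rows": [
    {"offset": [-0.04,-0.2,0],"rotation": [0,0,-0.06],"claw": 0.5},
    {"offset": [-0.088,-0.425,0],"rotation": [0,0,-0.124],"claw": 0.5},
    {"offset": [-0.088,-0.425,0],"rotation": [0,0,-0.124],"claw": 0.5},
    {"offset": [-0.088,-0.425,0],"rotation": [0,0,-0.124],"claw": 0.5},
    {"offset": [-0.088,-0.425,0],"rotation": [0,0,-0.124],"claw": 0.5},
    {"offset": [-0.088,-0.425,0],"rotation": [0,0,-0.124],"claw": 0.5}
  ]
}}

```text
clock: 29.8
tcp_pos: [0.4431, -0.2036, 0.1379]
orientation: [-0.02, -3.141, -0.002]
contact_force: [-0.4, 0.2, 0.4]
grip_width: 0.0424
gripper_force: 0.0
```

```bash
python3 -c "
from m import *
meas(shot('wrist','w10'),dict(peeler=(.39,.52,-.221)))
plan([(.4442,-.2208,.14,89.2),(.4442,-.2208,.004,89.2)])"
```

```text
peeler 2211 x 0.4092 0.5032 yaw -0.7 y@.44 -0.2211 z 0.0111
now [ 0.4431 -0.2037  0.138 ] yaw 89.3 t 29.9 w 0.0427
[-0.008, -0.114, -0.013] [0.0, -0.0, 0.001] rows 1 
[-0.009, -0.115, 0.893] [0.0, -0.0, 0.001] rows 4 
-
```

{"method": "drive_tool", "body": {
  "force": 50,
  "rows": [
    {"offset": [-0.008,-0.115,0],"rotation": [0,0,0],"claw": 0.5},
    {"offset": [-0.008,-0.115,0.2],"rotation": [0,0,0],"claw": 0.5},
    {"offset": [-0.008,-0.115,0.4],"rotation": [0,0,0],"claw": 0.5},
    {"offset": [-0.008,-0.115,0.6],"rotation": [0,0,0],"claw": 0.5},
    {"offset": [-0.008,-0.115,0.8],"rotation": [0,0,0],"claw": 0.5},
    {"offset": [-0.008,-0.115,0.896],"rotation": [0,0,0],"claw": 0.5},
    {"offset": [-0.008,-0.115,0.896],"rotation": [0,0,0],"claw": 0.5},
    {"offset": [-0.008,-0.115,0.896],"rotation": [0,0,0],"claw": 0.5},
    {"offset": [-0.008,-0.115,0.896],"rotation": [0,0,0],"claw": 0},
    {"offset": [-0.008,-0.115,0.896],"rotation": [0,0,0],"claw": 0},
    {"offset": [-0.008,-0.115,0.896],"rotation": [0,0,0],"claw": 0},
    {"offset": [-0.008,-0.115,0.896],"rotation": [0,0,0],"claw": 0},
    {"offset": [-0.008,-0.115,0.896],"rotation": [0,0,0],"claw": 0},
    {"offset": [-0.008,-0.115,0.896],"rotation": [0,0,0],"claw": 0}
  ]
}}

```text
clock: 31.02
tcp_pos: [0.445, -0.2232, 0.0054]
orientation: [0.022, 3.139, -0.001]
contact_force: [-0.4, 0.9, 7.2]
grip_width: 0.0151
gripper_force: 49.7
```

{"method": "drive_tool", "body": {
  "rows": [
    {"offset": [0,0,-0.1],"rotation": [0,0,0],"claw": 0},
    {"offset": [0,0,-0.3],"rotation": [0,0,0],"claw": 0},
    {"offset": [0,0,-0.6],"rotation": [0,0,0],"claw": 0},
    {"offset": [0,0,-0.8],"rotation": [0,0,0],"claw": 0},
    {"offset": [0,0,-0.9],"rotation": [0,0,0],"claw": 0},
    {"offset": [0,0,-0.9],"rotation": [0,0,0],"claw": 0},
    {"offset": [0,0,-0.9],"rotation": [0,0,0],"claw": 0}
  ]
}}

```text
clock: 31.6
tcp_pos: [0.4445, -0.2232, 0.1403]
orientation: [0.022, 3.138, -0.001]
contact_force: [0.2, 0.3, -1.0]
grip_width: 0.0156
gripper_force: 49.0
```

```bash
python3 -c "
from h import *
plan([(.448,-.08,.14,65)],[(.455,.06,.14,40)],[(.445,.19,.14,15)],[(.4254,.2975,.14,3.5),(.4254,.2975,.06,3.5)])"
```

```text
now [ 0.4445 -0.2232  0.1403] yaw 89.2 t 31.6 w 0.0156
[-0.01, 0.955, 0.001] [0.0, 0.002, 0.211] rows 4 
-
[0.352, 0.866, 0.0] [0.0, 0.0, 0.218] rows 4 
-
[0.707, 0.506, 0.0] [0.0, 0.0, 0.218] rows 4 
-
[0.726, 0.059, 0.0] [0.0, 0.0, 0.1] rows 3 
[0.726, 0.059, 0.533] [0.0, 0.0, 0.1] rows 4 
-
```

{"method": "drive_tool", "body": {
  "rows": [
    {"offset": [0,0.2,0],"rotation": [0,0,0.05],"claw": 0},
    {"offset": [0,0.45,0],"rotation": [0,0,0.1],"claw": 0},
    {"offset": [-0.01,0.7,0],"rotation": [0,0,0.16],"claw": 0},
    {"offset": [-0.01,0.955,0],"rotation": [0,0,0.211],"claw": 0},
    {"offset": [-0.01,0.955,0],"rotation": [0,0,0.211],"claw": 0},
    {"offset": [-0.01,0.955,0],"rotation": [0,0,0.211],"claw": 0}
  ]
}}

```text
clock: 32.1
tcp_pos: [0.4464, -0.0769, 0.1377]
orientation: [-0.67, -3.067, -0.0]
contact_force: [-0.1, -0.9, -0.8]
grip_width: 0.0152
gripper_force: 49.0
```

{"method": "drive_tool", "body": {
  "rows": [
    {"offset": [0.08,0.2,0],"rotation": [0,0,0.05],"claw": 0},
    {"offset": [0.17,0.42,0],"rotation": [0,0,0.1],"claw": 0},
    {"offset": [0.26,0.64,0],"rotation": [0,0,0.16],"claw": 0},
    {"offset": [0.352,0.866,0],"rotation": [0,0,0.218],"claw": 0},
    {"offset": [0.352,0.866,0],"rotation": [0,0,0.218],"claw": 0},
    {"offset": [0.352,0.866,0],"rotation": [0,0,0.218],"claw": 0}
  ]
}}

```text
clock: 32.6
tcp_pos: [0.4541, 0.0611, 0.1382]
orientation: [-1.32, -2.85, 0.002]
contact_force: [-0.0, -0.9, -1.2]
grip_width: 0.0154
gripper_force: 49.1
```

{"method": "drive_tool", "body": {
  "rows": [
    {"offset": [0.17,0.12,0],"rotation": [0,0,0.05],"claw": 0},
    {"offset": [0.35,0.25,0],"rotation": [0,0,0.1],"claw": 0},
    {"offset": [0.53,0.38,0],"rotation": [0,0,0.16],"claw": 0},
    {"offset": [0.707,0.506,0],"rotation": [0,0,0.218],"claw": 0},
    {"offset": [0.707,0.506,0],"rotation": [0,0,0.218],"claw": 0},
    {"offset": [0.707,0.506,0],"rotation": [0,0,0.218],"claw": 0}
  ]
}}

```text
clock: 33.1
tcp_pos: [0.4443, 0.1895, 0.1383]
orientation: [1.906, 2.497, -0.002]
contact_force: [0.5, -1.8, -1.1]
grip_width: 0.0152
gripper_force: 49.1
```

{"method": "drive_tool", "body": {
  "rows": [
    {"offset": [0.2,0.02,0],"rotation": [0,0,0.03],"claw": 0},
    {"offset": [0.45,0.04,0],"rotation": [0,0,0.07],"claw": 0},
    {"offset": [0.726,0.059,0],"rotation": [0,0,0.1],"claw": 0},
    {"offset": [0.726,0.059,0],"rotation": [0,0,0.1],"claw": 0},
    {"offset": [0.726,0.059,0],"rotation": [0,0,0.1],"claw": 0},
    {"offset": [0.726,0.059,0],"rotation": [0,0,0.1],"claw": 0},
    {"offset": [0.726,0.059,0],"rotation": [0,0,0.1],"claw": 0}
  ]
}}

```text
clock: 33.68
tcp_pos: [0.4253, 0.2943, 0.1386]
orientation: [2.153, 2.287, -0.002]
contact_force: [0.1, -0.6, -0.7]
grip_width: 0.0153
gripper_force: 49.1
```

```bash
python3 -c "
from h import *
shot('wrist','w11')
plan([(.4254,.2975,.06,3.5),(.4254,.2975,.0125,3.5)])"
```

```text
now [0.4253 0.2947 0.1388] yaw 3.4 t 33.7 w 0.0150
[0.019, 0.002, 0.525] [-0.0, 0.001, -0.001] rows 2 
[0.02, 0.002, 0.842] [-0.0, 0.001, -0.001] rows 4 
-
```

View pics/w11.png

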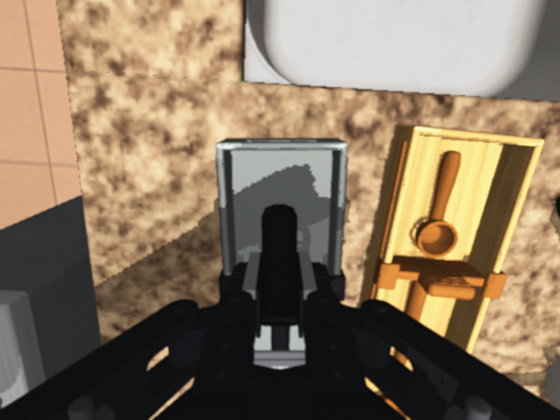

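The peeler (handle end at 280,210) is in line over the short grey compartment. I'll lower it and release.

{"method": "drive_tool", "body": {
  "rows": [
    {"offset": [0.01,0,0.15],"rotation": [0,0,0],"claw": 0},
    {"offset": [0.01,0,0.35],"rotation": [0,0,0],"claw": 0},
    {"offset": [0.01,0,0.5],"rotation": [0,0,0],"claw": 0},
    {"offset": [0.01,0,0.6],"rotation": [0,0,0],"claw": 0},
    {"offset": [0.01,0,0.7],"rotation": [0,0,0],"claw": 0},
    {"offset": [0.01,0,0.8],"rotation": [0,0,0],"claw": 0},
    {"offset": [0.01,0,0.845],"rotation": [0,0,0],"claw": 0},
    {"offset": [0.01,0,0.845],"rotation": [0,0,0],"claw": 0},
    {"offset": [0.01,0,0.845],"rotation": [0,0,0],"claw": 0}
  ]
}}

```text
clock: 34.48
tcp_pos: [0.4249, 0.2978, 0.0123]
orientation: [2.152, 2.288, -0.001]
contact_force: [-0.4, 0.1, -0.2]
grip_width: 0.015
gripper_force: 50.3
```

{"method": "drive_tool", "body": {
  "rows": [
    {"offset": [0,0,0],"rotation": [0,0,0],"claw": 0.38},
    {"offset": [0,0,0],"rotation": [0,0,0],"claw": 0.38},
    {"offset": [0,0,0],"rotation": [0,0,0],"claw": 0.38},
    {"offset": [0,0,0],"rotation": [0,0,0],"claw": 0.38},
    {"offset": [0,0,-0.15],"rotation": [0,0,0],"claw": 0.38},
    {"offset": [0,0,-0.35],"rotation": [0,0,0],"claw": 0.38},
    {"offset": [0,0,-0.6],"rotation": [0,0,0],"claw": 0.38},
    {"offset": [0,0,-0.95],"rotation": [0,0,0],"claw": 0.38},
    {"offset": [0,0,-0.95],"rotation": [0,0,0],"claw": 0.38},
    {"offset": [0,0,-0.95],"rotation": [0,0,0],"claw": 0.38}
  ]
}}

```text
clock: 35.32
tcp_pos: [0.4262, 0.3008, 0.1584]
orientation: [-2.15, -2.29, -0.012]
contact_force: [-0.5, 0.9, -0.2]
grip_width: 0.0325
gripper_force: 0.0
```

{"method": "drive_tool", "body": {
  "rows": [
    {"offset": [0.2,0,-0.3],"rotation": [0,0,0],"claw": 0.38},
    {"offset": [0.5,0,-0.5],"rotation": [0,0,0],"claw": 0.38},
    {"offset": [0.95,0,-0.6],"rotation": [0,0,0],"claw": 0.38},
    {"offset": [0.95,0,-0.6],"rotation": [0,0,0],"claw": 0.38},
    {"offset": [0.95,0,-0.6],"rotation": [0,0,0],"claw": 0.38},
    {"offset": [0.95,0,-0.6],"rotation": [0,0,0],"claw": 0.38},
    {"offset": [0.95,0,-0.6],"rotation": [0,0,0],"claw": 0.38}
  ]
}}

```text
clock: 35.9
tcp_pos: [0.4146, 0.441, 0.243]
orientation: [2.149, 2.291, -0.004]
contact_force: [0.3, -0.6, -0.6]
grip_width: 0.0326
gripper_force: 0.0
```

```bash
python3 -c "
from m import *
f=shot('top','top9'); im=cv2.imread('pics/top9.png')
cv2.imwrite('pics/top9b.png',cv2.resize(im[130:285,115:300],None,fx=3.8,fy=3.8,interpolation=2))
plan()"
```

```text
now [0.4151 0.4397 0.243 ] yaw 3.6 t 36.0 w 0.0323
```

View pics/top9b.png

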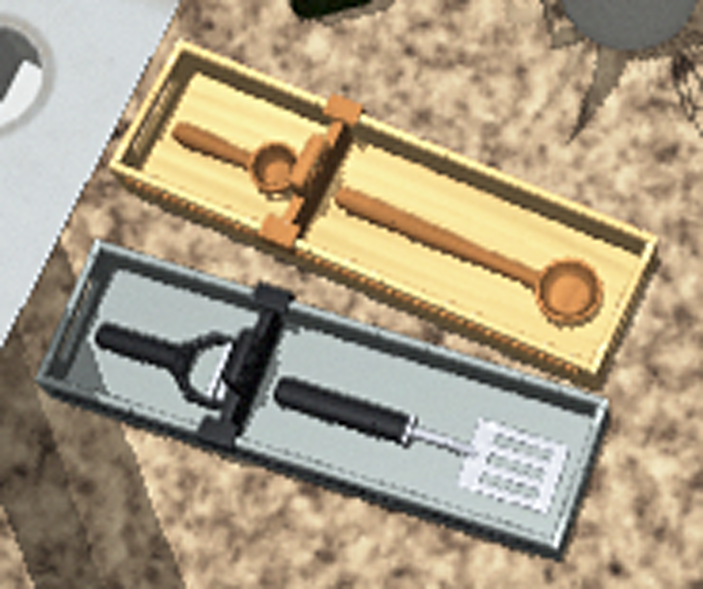

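All four tools lie flat, each in its own compartment. The short ones are at the left (scoop 240,155; peeler 170,360) and the long ones at the right (spoon 470,240; turner 420,440), and the gripper is clear.

```bash
python3 -c "
from bench import hand_in
print(hand_in())"
```

```text
the job is handed in; nothing more can be done
None
```

All four tools are put away: spoon and scoop flat in the bamboo tray, turner and peeler flat in the grey tray. Both dividers are slid about 48 mm off centre, the mug and bottle are untouched, and I handed the job in at about 36 s.

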